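Move a row of parts from the nest rack to the bay tray in reverse order

ROBOT

A 7-joint arm with a two-finger parallel gripper is mounted at the origin on a cart in front of the work surface, level with it; the furniture and walls round the work are solid. World frame = base frame: x ahead of the robot, y to its left, z up, the work surface at z = 0. Lengths are in m, angles in rad, forces in N, time in s.
With the tool pointing down it reaches from about 0.4 to 0.85 m from the base axis. Payload 4.5 kg.
Tool frame: the origin (TCP) lies on the centre line of the jaws, within the pads' length; the fingertips stand 25 mm ahead of it and the grasp point (between the pads) lies 6 mm ahead of it; z points along the fingers, y is the direction in which the jaws open and shut (so a half turn about z gives the same grasp; the last joint's range is limited). The gripper opens to 88 mm and grips with 3 to 60 N. Pads are 18 mm wide; open, the fingers measure 123 mm over their backs; the gripper's body (75 mm by 187 mm) begins 45 mm behind the grasp point.
Start: joints at [1.376, 0.689, -0.195, 1.565, 0.157, 0.902, -0.215], TCP at [0.142, -0.609, 0.242] pointing down, gripper open.
Joint ranges: [-3.01, 3.01], [-0.46, 2.08], [-1.47, 1.51], [0.13, 2.56], [-1, 4.14], [0.04, 2.09], [-2.66, 2.66]. Speed limits (rad/s): [2.57, 2.57, 3.14, 3.14, 3.14, 3.14, 3.14].

INTERFACE

Orientations are given as a unit quaternion [x, y, z, w].
In Python, from plant import r, eyes gives the robot as it stands.
- The arm moves only by the tool servo_tool, never from a script. Its argument "deltas" is a list of rows, each an object of numbers: "dx", "dy", "dz": the shift along the tool's x, y, z in units of 60 mm (1.0 is 60 mm); "ax", "ay", "az": the turn, a rotation vector about the tool's x, y, z in units of 6 degrees (1.0 is 6 degrees); "hand": the finger opening in mm, from 0 to 88.1. A call has 1 to 10 rows; each row is the pose to reach, as a shift and turn from the pose commanded when the call began, along the tool's axes at that moment; what a row does not reach only later rows make up. A row lasts 1/8 s, in which the tool goes at most 62.5 mm and 10.7 degrees, less where a joint would pass 70% of its speed; a pose out of reach is approached as far as the arm can. A call with a gripper value outside its range is refused whole. The fingers move at their own pace and stop on an object; "newtons" is the grip in N (left out, the last holds). Time passes only in rows, so rows that repeat a pose let the fingers close. It gives the time, the measured TCP pose, the force and the opening at its end, in the units of the state.
- r.get_state(): the state, without advancing time (a new reading comes with each control period).
- eyes.snapshot(name): name is "side" or "top" or "wrist"; returns (picture, depth): 400x640x3 uint8, red, green, blue; 400x640 float32, m along the optical axis (not along the pixel's ray), 0 where there is no reading.
- eyes.camera_model(name): a dict with "fx", "fy", "cx", "cy" (pixels), "pose" (4x4, takes a point from camera to world coordinates). Camera axes: x right, y up, looking along -z (the intrinsics and any distortion apply to the point x, -y, -z); pixel columns grow to the right and rows downward; lengths in m; the calibration is good to about 2 mm. A picture is of the moment at which its call begins: read the wrist's pose just before it. camera_model takes no time and is no camera call; for the wrist camera it gives the pose at the moment of the call.
- r.finish_job(): hands the job in, once; it reports no verdict.
The state is a dict: "clock": time; "q": joint angles; "qd": joint speeds; "joint_torque": joint torques, N m; "tool_pos": TCP position; "eef_rot": TCP orientation; "contact_force": force on the tool from outside, world axes, zero at the start; "moment": the same for the moment, N m; "opening": opening from 0.0 (shut) to 1.0 (fully open).
Only numpy, scipy, OpenCV 4.12 (cv2) and the standard library are available. Lean on these libraries where they do the work, as an engineer would, in place of code of your own. Each camera call takes 0.05 s, during which the arm holds its last target.

TASK

Move the four parts from the blue nests of the aluminium rack into the dark tray, one to a bay, in reverse order: seen from the robot, the part now furthest left goes into the tray's furthest right bay, the second from the left into the second bay from the right, and so on. Set each part flat on the floor in the middle of its bay, the same way up as it stands now (the bolt upright on its head), and leave the tape roll and the paper pad where they lie.

Things in the scene. Friction and masses are not known exactly. Their poses are not given: they have to be found in the camera images.
- rack: Supply rack, fixed: length of aluminium profile, 250 mm long (its y), 50 mm deep (its x), 32 mm high, 276 mm with its end lugs, carrying the four blue nests in a row. Origin at the centre of its underside, on the bench; x points away from the robot, y to the robot's left along the row (both give or take 10 degrees), z up.
- tray: Dark plastic tray, fixed: 252 mm long (y), 54 mm deep (x), on feet, floor 40 mm above the bench. Five grey dividers, 3 mm thick, 9 mm above the floor, part it into four bays, open to front and back, centred at x = 0 and y = +90, +30, -30, -90 mm of its frame, left to right. Origin: centre of its underside, on the bench; x away from the robot, y to the robot's left along the row (within 10 degrees).
- bolt_centre (a point): Steel bolt standing on its round flanged head, threaded shank up: 42 mm tall, flange 19 mm across and 10 mm high, shank above it 10 mm across. This point is its centre, half-way up; z up, axes at the start those of the rack give or take 3 degrees. Loose; at the start it stands in its nest on the rack.
- nut_centre (a point): Large steel hexagon nut lying flat: 16 mm high, 30 mm across the flats (along its own x), 35 mm across the corners (along its own y), with a through hole. This point is its centre, half-way up; z up, axes at the start those of the rack give or take 3 degrees. Loose; at the start it stands in its nest on the rack.
- block_centre (a point): Plain ground steel block, 24 x 24 mm and 18 mm high. This point is its centre, half-way up; z up, axes at the start those of the rack give or take 3 degrees. Loose; at the start it stands in its nest on the rack.
- ring_centre (a point): Flat brass-coloured plain ring lying flat: 42 mm outside diameter, 7 mm high. This point is its centre, half-way up; z up, axes at the start those of the rack give or take 3 degrees. Loose; at the start it stands in its nest on the rack.
- nest_bolt: Blue plastic nest, fixed on the rack, 44 (x) x 56 (y) x 8 mm, in which the bolt stands at the start between two ribs to its left and right, 25 mm apart, 14 mm long, 3.5 mm high. Origin: centre of its underside, on the bar; its top is 40 mm above the bench. Axes as the rack's. The nests lie at y = +90, +30, -30, -90 mm of the rack; which is where changes from start to start.
- nest_nut: Blue plastic nest, fixed on the rack, 44 (x) x 56 (y) x 8 mm, in which the nut stands at the start between two ribs to its left and right, 41 mm apart, 14 mm long, 3.5 mm high. Origin: centre of its underside, on the bar; its top is 40 mm above the bench. Axes as the rack's. The nests lie at y = +90, +30, -30, -90 mm of the rack; which is where changes from start to start.
- nest_block: Blue plastic nest, fixed on the rack, 44 (x) x 56 (y) x 8 mm, in which the block stands at the start between two ribs to its left and right, 30 mm apart, 14 mm long, 3.5 mm high. Origin: centre of its underside, on the bar; its top is 40 mm above the bench. Axes as the rack's. The nests lie at y = +90, +30, -30, -90 mm of the rack; which is where changes from start to start.
- nest_ring: Blue plastic nest, fixed on the rack, 44 (x) x 56 (y) x 8 mm, in which the ring stands at the start between two ribs to its left and right, 48 mm apart, 14 mm long, 3.5 mm high. Origin: centre of its underside, on the bar; its top is 40 mm above the bench. Axes as the rack's. The nests lie at y = +90, +30, -30, -90 mm of the rack; which is where changes from start to start.
- card_pad: Bystander, not to be disturbed: a small paper pad lying flat, 52 x 75 x 11 mm. Origin at the centre of its underside.
- tape_roll: Bystander, not to be disturbed: a roll of tape lying flat, 69 mm across, 18 mm high. Origin at the centre of its underside.
Things that resemble listed ones, but are neither listed nor needed, are in the scene too. What is shaped like the part that bears nut_centre but purple is not meant.

How it is judged:
By the outcome, as a careful person would: the job done as asked, in the order asked, and still so for the second after the job is handed in, with the robot touching nothing.
It also fails if it takes over 96 s, if anything falls off the work surface, if the arm or the gripper's body presses on something with over 40 N, if the wrist force passes 120 N, or if a joint passes its speed limit or range.

## Working session

There is one attempt and no reset: what is moved stays moved. The work goes in short steps, Python scripts to look and compute and a tool call to move; the robot and the scene stay as the last step left them, time stands still between calls to the robot, and variables do not carry over. Pictures are saved under pics/ and viewed, and the job is handed in when it is done.

Besides the shell and the picture viewer there is one more tool, called after ">>>" as name(argument=value, ...) on one line, values as JSON. servo_tool: Moves the arm, as the interface text tells. Its arguments: {"type":"object","properties":{"deltas":{"type":"array","items":{"type":"object","properties":{"dx":{"type":"number"},"dy":{"type":"number"},"dz":{"type":"number"},"ax":{"type":"number"},"ay":{"type":"number"},"az":{"type":"number"},"hand":{"type":"number"}}}},"newtons":{"type":"number"}},"required":["deltas"]}

```bash
ls; mkdir -p pics
python3 - <<'E'
from plant import r, eyes
import cv2,numpy as np
s=r.get_state();print(s)
for n in ["top","side"]:
    p,d=eyes.snapshot(n);np.savez(f"pics/{n}0.npz",p=p,d=d)
    cv2.imwrite(f"pics/{n}0.png",p[:,:,::-1]);c=eyes.camera_model(n);print(n,c)
E
```

```text
pics
{'clock': 0.0, 'q': array([ 1.37580929,  0.69002119, -0.19451539,  1.56634987,  0.15731753,
        0.90251712, -0.21509093]), 'qd': array([ 1.08644534e-03,  5.84951215e-04,  3.73896123e-05,  2.92324191e-04,
       -9.58674594e-04, -1.27131058e-04,  3.12073794e-04]), 'joint_torque': array([ 4.64973364e-04, -5.27564907e+01, -1.26698021e+00, -1.53432852e+01,
       -5.27326623e-02,  6.37476085e-03,  1.97427312e-04]), 'tool_pos': array([ 0.14154912, -0.60810148,  0.24068531]), 'eef_rot': array([ 9.93457684e-01,  1.14196877e-01, -1.82598181e-04, -9.32952558e-04]), 'contact_force': array([ 0.40094328,  0.66323186, -0.24226837]), 'moment': array([-0.01355068, -0.01695328,  0.02672086]), 'opening': 1.0027698611423541}
top {'fx': 424.3052960716373, 'fy': 424.3052960716373, 'cx': 323.41204855343796, 'cy': 197.68594121106239, 'pose': array([[ 0.01089958,  0.98889348, -0.14822577,  0.32583829],
       [-0.99991928,  0.01174677,  0.0048413 ,  0.01029007],
       [ 0.0065287 ,  0.14816104,  0.9889417 ,  1.0345788 ],
       [ 0.        ,  0.        ,  0.        ,  1.        ]])}
side {'fx': 402.99210155028186, 'fy': 402.99210155028186, 'cx': 323.5804744587155, 'cy': 199.2224569314256, 'pose': array([[-0.89015347,  0.24628156, -0.38336952,  0.13326502],
       [-0.45507805, -0.43796766,  0.77529884,  0.71759618],
       [ 0.02303836,  0.86459801,  0.50193577,  0.53671474],
       [ 0.        ,  0.        ,  0.        ,  1.        ]])}
```

View pics/top0.png

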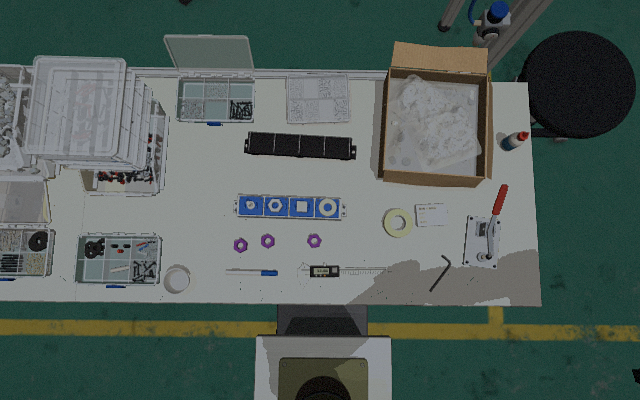

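View pics/side0.png

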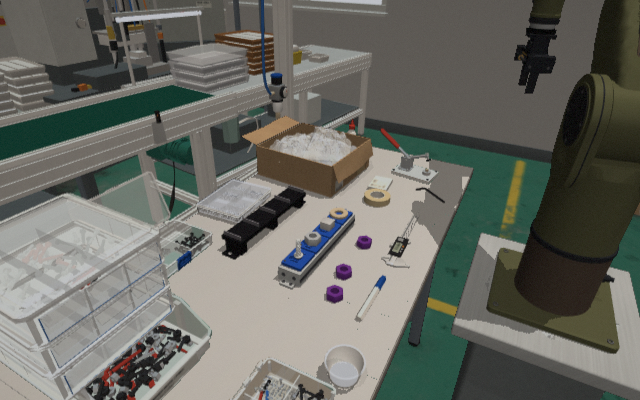

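The top view shows the rack's blue nests at about (291,207). From the left they hold the bolt (250,205), nut (275,205), block (301,206) and ring (327,207). The tray is at (300,146), the tape roll at (397,222) and the pad at (431,214). I'll measure rough poses next.

```bash
cat > h.py <<'E'
import cv2,numpy as np
from scipy.spatial.transform import Rotation as R
def ray(c,u,v,z):
    T=c["pose"];d=T[:3,:3]@np.array([(u-c["cx"])/c["fx"],-(v-c["cy"])/c["fy"],-1.0]);o=T[:3,3]
    return o+d*(z-o[2])/d[2]
def proj(c,P):
    T=c["pose"];p=T[:3,:3].T@(np.asarray(P)-T[:3,3])
    return np.array([c["cx"]+c["fx"]*p[0]/-p[2],c["cy"]-c["fy"]*p[1]/-p[2]])
def comps(m,amin):
    n,l,s,c=cv2.connectedComponentsWithStats(m.astype(np.uint8));return [(s[i].tolist(),c[i].tolist(),l==i) for i in range(1,n) if s[i,4]>amin]
def delta(s,P,yaw_t=None):
    """shift in tool axes (60mm units) to world point P for TCP, and az (6deg units)"""
    Rm=R.from_quat(s["eef_rot"]).as_matrix()
    return Rm.T@(np.asarray(P)-s["tool_pos"])/0.06
E
python3 - <<'E'
from plant import r, eyes
from h import *
c=eyes.camera_model("top");a=np.load("pics/top0.npz");p,d=a["p"],a["d"]
hsv=cv2.cvtColor(p,cv2.COLOR_RGB2HSV)
m=cv2.inRange(hsv,(100,120,60),(125,255,255))>0
m[:, :200]=0;m[:,360:]=0;m[230:]=0;m[:180]=0
m=cv2.morphologyEx(m.astype(np.uint8),cv2.MORPH_CLOSE,np.ones((9,9)))
for s,ce,l in comps(m,100):
    ys,xs=np.nonzero(l);rc=cv2.minAreaRect(np.c_[xs,ys].astype(np.float32));print(s,rc)
    b=cv2.boxPoints(rc);print([ray(c,*q,.04).round(4) for q in b]);print("rack",ray(c,*rc[0],.04))
m=(hsv[...,2]<60);m[:, :235]=0;m[:,365:]=0;m[165:]=0;m[:125]=0
m=cv2.morphologyEx(m.astype(np.uint8),cv2.MORPH_CLOSE,np.ones((5,5)))
for s,ce,l in comps(m,300):
    ys,xs=np.nonzero(l);rc=cv2.minAreaRect(np.c_[xs,ys].astype(np.float32));print(s,rc)
    print([ray(c,*q,.045).round(4) for q in cv2.boxPoints(rc)]);print("tray",ray(c,*rc[0],.045), d[146,300])
for n,q in dict(tape=(397,222),pad=(431,214),box=(380,170)).items(): print(n,ray(c,*q,.01))
w=eyes.camera_model("wrist");print(w)
s=r.get_state();Rm=R.from_quat(s["eef_rot"]).as_matrix();print(Rm.round(3));print("cam in tool",(Rm.T@(w["pose"][:3,3]-s["tool_pos"])).round(4),(Rm.T@w["pose"][:3,:3]).round(3))
E
```

```text
[239, 196, 100, 22, 1673] ((288.55401611328125, 206.43287658691406), (99.28582000732422, 18.402856826782227), 1.9749339818954468)
[array([0.4339, 0.2046, 0.04  ]), array([0.4777, 0.2048, 0.04  ]), array([ 0.4723, -0.0303,  0.04  ]), array([ 0.4285, -0.0291,  0.04  ])]
rack [0.4530446  0.08751207 0.04      ]
[244, 132, 112, 28, 2387] ((299.8988037109375, 145.8539276123047), (111.45954895019531, 22.479572296142578), 3.4336304664611816)
[array([0.5782, 0.1976, 0.045 ]), array([0.6338, 0.1965, 0.045 ]), array([ 0.6206, -0.072 ,  0.045 ]), array([ 0.5652, -0.0687,  0.045 ])]
tray [0.59933896 0.06327901 0.045     ] 1.0243444
tape [ 0.42194011 -0.17372083  0.01      ]
pad [ 0.44240049 -0.25678093  0.01      ]
box [ 0.55015234 -0.13362606  0.01      ]
{'fx': 356.08207229648497, 'fy': 356.08207229648497, 'cx': 318.19828371433545, 'cy': 209.43514889196706, 'pose': array([[ 0.22782639,  0.9337117 ,  0.27618401,  0.21225111],
       [-0.97369556,  0.21948081,  0.06119741, -0.59298071],
       [-0.00347636, -0.28286152,  0.95915446,  0.3821888 ],
       [ 0.        ,  0.        ,  0.        ,  1.        ]])}
[[ 0.974  0.227 -0.   ]
 [ 0.227 -0.974  0.002]
 [-0.    -0.002 -1.   ]]
cam in tool [ 0.0723  0.001  -0.1414] [[ 0.001  0.959  0.283]
 [ 1.    -0.001  0.001]
 [ 0.002  0.283 -0.959]]
```

Run:
```python
from plant import r, eyes
from h import *
c=eyes.camera_model("top");d=np.load("pics/top0.npz")["d"]
def h(u,v):
    q=ray(c,u,v,0);o=c["pose"][:3,3];dd=c["pose"][:3,:3]@np.array([(u-c["cx"])/c["fx"],-(v-c["cy"])/c["fy"],-1.0]);return o+dd*d[v,u]
H=np.array([[h(u,v) for u in range(370,500,2)] for v in range(40,190,2)])
print("box max z",H[...,2].max(),h(381,170),h(386,65),h(440,183))
H=np.array([[h(u,v) for u in range(150,360,2)] for v in range(30,280,2)])
i=np.argwhere(H[...,2]>.09);print(len(i), H[i[:,0],i[:,1]].min(0),H[i[:,0],i[:,1]].max(0))
s=r.get_state()
for P in [(.40,-.38,.30),(.53,.09,.28)]: print(P,delta(s,P))
```

```text
box max z 1.0345788044281836 [ 0.53860913 -0.12854431  0.0628567 ] [ 1.20629697 -0.27483087 -0.77140779] [ 0.5096667  -0.26645796  0.06113549]
432 [0.32583829 0.01029007 0.09018522] [0.83138775 0.41271788 1.0345788 ]
(0.4, -0.38, 0.3) [ 5.05727843 -2.72831377 -0.98280922]
(0.53, 0.09, 0.28) [ 8.94467944 -9.86525819 -0.63812907]
```

>>> servo_tool(deltas=[{"dx": 5,"dy": -2.7,"dz": -1,"az": -6},{"dx": 5,"dy": -2.7,"dz": -1,"az": -6},{"dx": 5,"dy": -2.7,"dz": -1,"az": -6},{"dx": 5,"dy": -2.7,"dz": -1,"az": -6},{"dx": 5,"dy": -2.7,"dz": -1,"az": -6},{"dx": 5,"dy": -2.7,"dz": -1,"az": -6},{"dx": 5,"dy": -2.7,"dz": -1,"az": -6}])

```text
schema error: expected keys dx, dy, dz, ax, ay, az, hand
```

Run:
```python
from plant import r, eyes
from h import *
s=r.get_state();print(s["clock"],s["tool_pos"],s["q"]);Rm=R.from_quat(s["eef_rot"]).as_matrix();print(np.degrees(np.arctan2(Rm[1,0],Rm[0,0])),Rm[:,2]);print(delta(s,(.53,.09,.28)))
```

```text
0.1 [ 0.14158684 -0.60817927  0.24079451] [ 1.37580569  0.68990529 -0.19452607  1.56621242  0.1572881   0.90251719
 -0.21509182]
13.113231459177722 [-4.79692403e-04  1.58126861e-03 -9.99998635e-01]
[ 8.94467944 -9.86525819 -0.63812907]
```

All keys are required in every row.

>>> servo_tool(deltas=[{"dx": 5,"dy": -2.7,"dz": -1,"ax": 0,"ay": 0,"az": -6,"hand": 60},{"dx": 5,"dy": -2.7,"dz": -1,"ax": 0,"ay": 0,"az": -6,"hand": 60},{"dx": 5,"dy": -2.7,"dz": -1,"ax": 0,"ay": 0,"az": -6,"hand": 60},{"dx": 5,"dy": -2.7,"dz": -1,"ax": 0,"ay": 0,"az": -6,"hand": 60},{"dx": 5,"dy": -2.7,"dz": -1,"ax": 0,"ay": 0,"az": -6,"hand": 60},{"dx": 5,"dy": -2.7,"dz": -1,"ax": 0,"ay": 0,"az": -6,"hand": 60},{"dx": 5,"dy": -2.7,"dz": -1,"ax": 0,"ay": 0,"az": -6,"hand": 60}])

```text
clock: 0.98
tool_pos: [0.3999, -0.3803, 0.3019]
eef_rot: [0.908, 0.418, 0.001, 0.0]
contact_force: [-0.4, -0.2, 0.0]
opening: 0.679
```

Run:
```python
from plant import r, eyes
from h import *
s=r.get_state();print(s["clock"],s["tool_pos"],s["q"]);Rm=R.from_quat(s["eef_rot"]).as_matrix();print(np.degrees(np.arctan2(Rm[1,0],Rm[0,0])),Rm[:,2]);print(delta(s,(.53,.09,.28)))
```

```text
0.975 [ 0.39987014 -0.38026089  0.30191045] [ 0.91513594  0.53525104 -0.38563192  1.70502098  0.23669188  0.94643148
 -0.26805861]
49.4694466923166 [ 1.87727680e-03  7.28271139e-04 -9.99997973e-01]
[ 7.36586762 -3.4452628   0.37495295]
```

>>> servo_tool(deltas=[{"dx": 7.4,"dy": -3.4,"dz": 0.4,"ax": 0,"ay": 0,"az": -6.4,"hand": 60},{"dx": 7.4,"dy": -3.4,"dz": 0.4,"ax": 0,"ay": 0,"az": -6.4,"hand": 60},{"dx": 7.4,"dy": -3.4,"dz": 0.4,"ax": 0,"ay": 0,"az": -6.4,"hand": 60},{"dx": 7.4,"dy": -3.4,"dz": 0.4,"ax": 0,"ay": 0,"az": -6.4,"hand": 60},{"dx": 7.4,"dy": -3.4,"dz": 0.4,"ax": 0,"ay": 0,"az": -6.4,"hand": 60},{"dx": 7.4,"dy": -3.4,"dz": 0.4,"ax": 0,"ay": 0,"az": -6.4,"hand": 60},{"dx": 7.4,"dy": -3.4,"dz": 0.4,"ax": 0,"ay": 0,"az": -6.4,"hand": 60},{"dx": 7.4,"dy": -3.4,"dz": 0.4,"ax": 0,"ay": 0,"az": -6.4,"hand": 60},{"dx": 7.4,"dy": -3.4,"dz": 0.4,"ax": 0,"ay": 0,"az": -6.4,"hand": 60},{"dx": 7.4,"dy": -3.4,"dz": 0.4,"ax": 0,"ay": 0,"az": -6.4,"hand": 60}])

```text
clock: 2.22
tool_pos: [0.5334, 0.0838, 0.2768]
eef_rot: [0.723, 0.691, -0.001, 0.0]
contact_force: [0.4, -1.2, 0.4]
opening: 0.682
```

Run:
```python
from plant import r, eyes
from h import *
import pickle
s=r.get_state();c=eyes.camera_model("wrist");p,d=eyes.snapshot("wrist")
pickle.dump((s,c,p,d),open("pics/w1.pkl","wb"));cv2.imwrite("pics/w1.png",p[:,:,::-1])
print(s["clock"],s["tool_pos"],s["q"],np.abs(s["qd"]).max());Rm=R.from_quat(s["eef_rot"]).as_matrix();print(np.degrees(np.arctan2(Rm[1,0],Rm[0,0])),Rm[:,2])
```

```text
2.225 [0.53338958 0.08384452 0.27677519] [ 0.09348598  0.57263693 -0.54760894  1.76644433  0.36798678  0.90823377
 -0.6593737 ] 0.023826787516443286
87.38212608881454 [-0.00154161 -0.00231329 -0.99999614]
```

View pics/w1.png

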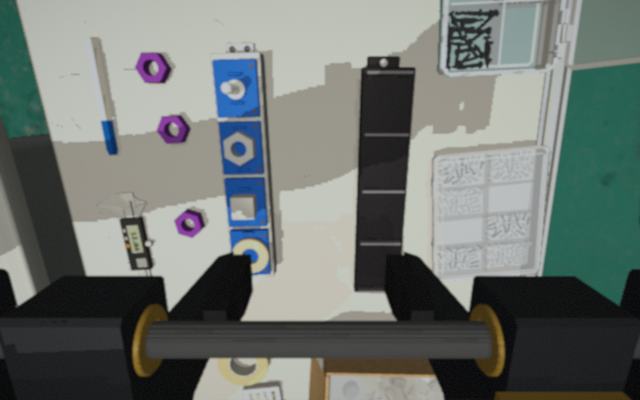

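The wrist view shows bolt (233,88), nut (239,149), block (242,207) and ring (250,254) from left to right. The dark tray is centred near (385,180), with light dividers at rows 72, 134, 191 and 243.

Run:
```python
from plant import eyes
from h import *
import pickle
s,c,p,d=pickle.load(open("pics/w1.pkl","rb"))
hsv=cv2.cvtColor(p,cv2.COLOR_RGB2HSV)
m=cv2.inRange(hsv,(100,110,50),(125,255,255));m[:, :195]=0;m[:,285:]=0;m[:45]=0;m[285:]=0
for st,ce,l in comps(m,300):
    ys,xs=np.nonzero(l);rc=cv2.minAreaRect(np.c_[xs,ys].astype(np.float32))
    print("blue",st,[np.r_[q,ray(c,*q,.04)[:2]].round(4).tolist() for q in cv2.boxPoints(rc)],ray(c,*rc[0],.04)[:2].round(4))
g=cv2.cvtColor(p,cv2.COLOR_RGB2GRAY)
out=cv2.resize(p[40:300,195:445],None,fx=3,fy=2.3,interpolation=cv2.INTER_CUBIC)
cv2.imwrite("pics/w1c.png",out[:,:,::-1])
# tray
t=(hsv[...,2]<70).astype(np.uint8);t[:, :340]=0;t[:,425:]=0;t[:66]=0;t[255:]=0
ysx=[]
for v in range(80,250,4):
    xs=np.nonzero(t[v])[0]
    if len(xs)>10: ysx.append((v,xs.min(),xs.max()))
for v,a,b in ysx[::5]: print(v,a,b,ray(c,a,v,.04)[:2].round(4),ray(c,b,v,.04)[:2].round(4))
# divider profile
for u in (372,385,398): 
    col=g[:,u].astype(int); print(u,[(v,col[v]) for v in range(55,260) if col[v]>60 ][:40])
for n,(u,v) in dict(blue=(222,115),tray=(385,165),tray2=(385,100)).items():
    dd=c["pose"][:3,:3]@np.array([(u-c["cx"])/c["fx"],-(v-c["cy"])/c["fy"],-1.0]);print(n,(c["pose"][:3,3]+dd*d[v,u]).round(4))
```

```text
blue [213, 59, 47, 58, 1987] [[212.6151, 60.2257, 0.4337, 0.2021], [255.4912, 57.3673, 0.4762, 0.2028], [259.3363, 115.0442, 0.4749, 0.148], [216.4602, 117.9027, 0.4306, 0.1471]] [0.4539 0.1756]
blue [219, 122, 45, 52, 1216] [[218.7434, 122.1505, 0.4324, 0.1428], [259.6284, 119.4248, 0.4748, 0.1436], [263.1815, 172.7212, 0.4736, 0.088], [222.2965, 175.4469, 0.4293, 0.087]] [0.4526 0.1159]
blue [225, 178, 42, 49, 1186] [[224.3697, 178.4911, 0.4311, 0.0836], [263.3042, 175.6071, 0.4734, 0.0849], [266.9522, 224.8554, 0.4726, 0.0289], [228.0177, 227.7394, 0.4285, 0.0274]] [0.4515 0.0568]
blue [230, 229, 39, 19, 418] [[229.8775, 229.5868, 0.4303, 0.0251], [267.6261, 228.5382, 0.4729, 0.0245], [268.1111, 245.9969, 0.4717, 0.0034], [230.3624, 247.0455, 0.4285, 0.004]] [0.4509 0.0143]
80 362 413 [0.5806 0.1771] [0.6314 0.1749]
100 361 411 [0.5793 0.1581] [0.63   0.1558]
120 360 410 [0.5781 0.1384] [0.6295 0.1361]
140 359 408 [0.5768 0.1181] [0.628  0.1159]
160 359 406 [0.5766 0.0972] [0.6265 0.0949]
180 359 405 [0.5763 0.0755] [0.6259 0.0733]
204 358 403 [0.5749 0.0486] [0.6244 0.0465]
224 3
[... 847 characters left out ...]
(134, np.int64(87)), (135, np.int64(85)), (190, np.int64(85)), (191, np.int64(118)), (192, np.int64(117)), (193, np.int64(84)), (242, np.int64(74)), (243, np.int64(102)), (244, np.int64(106)), (245, np.int64(81))]
398 [(55, np.int64(137)), (56, np.int64(107)), (57, np.int64(68)), (65, np.int64(61)), (70, np.int64(62)), (71, np.int64(85)), (72, np.int64(90)), (73, np.int64(76)), (133, np.int64(68)), (134, np.int64(87)), (135, np.int64(84)), (190, np.int64(89)), (191, np.int64(118)), (192, np.int64(117)), (193, np.int64(85)), (242, np.int64(78)), (243, np.int64(108)), (244, np.int64(113)), (245, np.int64(87))]
blue [0.436  0.1497 0.0375]
tray [0.6044 0.0904 0.039 ]
tray2 [0.604  0.157  0.0381]
```

View pics/w1c.png

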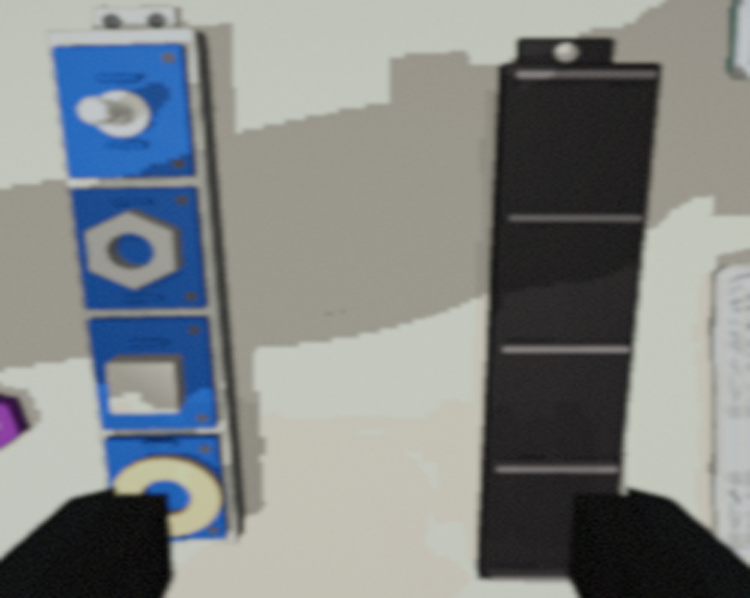

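Run:
```python
from h import *
import pickle
s,c,p,d=pickle.load(open("pics/w1.pkl","rb"))
g=cv2.cvtColor(p,cv2.COLOR_RGB2GRAY).astype(float);hsv=cv2.cvtColor(p,cv2.COLOR_RGB2HSV)
pts=[]
for lo,hi in((68,77),(131,138),(188,196),(240,248)):
    q=[]
    for u in range(370,400):
        w=np.clip(g[lo:hi,u]-55,0,None);v=(w*np.arange(lo,hi)).sum()/w.sum();q.append(ray(c,u,v,.049)[:2])
    q=np.array(q);k=np.polyfit(q[:,0],q[:,1],1);pts.append(np.polyval(k,.602));print("div y at x=.602",pts[-1].round(4),"slope deg",np.degrees(k[0]).round(2))
# axis x vs y
t=(hsv[...,2]<85);X=[]
for v in range(80,250,3):
    xs=np.nonzero(t[v,340:425])[0]+340
    a,b=ray(c,xs.min()-.5,v,.04),ray(c,xs.max()+.5,v,.04);X.append([(a[0]+b[0])/2,(a[1]+b[1])/2,b[0]-a[0]])
X=np.array(X);k=np.polyfit(X[:,1],X[:,0],1);yaw=-np.degrees(np.arctan(k[0]));print("tray yaw",yaw,"width",np.median(X[:,2]))
y0=np.mean(np.array(pts)-np.array([120,60,0,-60])/1000*np.cos(np.radians(yaw)));print("tray y0",y0, "x0",np.polyval(k,y0))
# parts: not blue inside nest region
m=cv2.inRange(hsv,(98,100,40),(128,255,255))==0
for n,(u0,u1,v0,v1,z) in dict(nut=(220,260,126,172,.056),block=(226,263,190,222,.058),ring=(230,274,228,256,.047)).items():
    mm=np.zeros_like(m);mm[v0:v1,u0:u1]=m[v0:v1,u0:u1]
    cs=sorted(comps(mm,60),key=lambda a:-a[0][4])
    ys,xs=np.nonzero(cs[0][2]);h=cv2.convexHull(np.c_[xs,ys].astype(np.float32))
    rc=cv2.minAreaRect(h);print(n,cs[0][0],rc,ray(c,*rc[0],z).round(4),ray(c,*rc[0],z-.008).round(4))
for uv,z in(((227.5,88),.082),((235.5,90),.05)): print("bolt",ray(c,*uv,z))
```

```text
div y at x=.602 0.1831 slope deg -2.24
div y at x=.602 0.1236 slope deg -2.68
div y at x=.602 0.0638 slope deg -2.52
div y at x=.602 0.0043 slope deg -2.64
tray yaw -2.913748422041571 width 0.05229917343967372
tray y0 0.06373544422563764 x0 0.5997348905135954
nut [223, 131, 33, 35, 735] ((238.9139404296875, 148.05328369140625), (34.13197326660156, 31.687509536743164), 84.80557250976562) [0.454  0.1171 0.056 ] [0.4522 0.1163 0.048 ]
block [230, 194, 26, 26, 646] ((242.5, 206.5), (25.0, 25.0), 90.0) [0.4516 0.0564 0.058 ] [0.4498 0.0542 0.05  ]
ring [230, 228, 44, 28, 721] ((251.5, 241.5), (27.0, 43.0), 90.0) [0.4548 0.0124 0.047 ] [0.4531 0.0093 0.039 ]
bolt [0.45546796 0.17342952 0.082     ]
bolt [0.45536725 0.17290532 0.05      ]
```

Run:
```python
from plant import r, eyes
from h import *
s=r.get_state();
for P in [(.455,.1732,.16),(.455,.1732,.079)]: print(P,delta(s,P))
```

```text
(0.455, 0.1732, 0.16) [ 1.43970552 -1.37289013  1.94653382]
(0.455, 0.1732, 0.079) [ 1.44298752 -1.37123315  3.29652881]
```

>>> servo_tool(deltas=[{"dx": 1.44,"dy": -1.37,"dz": 1.5,"ax": 0,"ay": 0,"az": 0,"hand": 40},{"dx": 1.44,"dy": -1.37,"dz": 1.95,"ax": 0,"ay": 0,"az": 0,"hand": 40},{"dx": 1.44,"dy": -1.37,"dz": 1.95,"ax": 0,"ay": 0,"az": 0,"hand": 40},{"dx": 1.44,"dy": -1.37,"dz": 1.95,"ax": 0,"ay": 0,"az": 0,"hand": 40},{"dx": 1.44,"dy": -1.37,"dz": 1.95,"ax": 0,"ay": 0,"az": 0,"hand": 40},{"dx": 1.44,"dy": -1.37,"dz": 1.95,"ax": 0,"ay": 0,"az": 0,"hand": 40}])

```text
clock: 3.02
tool_pos: [0.4572, 0.1747, 0.1616]
eef_rot: [0.724, 0.69, 0.001, 0.001]
contact_force: [-0.5, 0.8, 0.1]
opening: 0.457
```

```bash
cat > look.py <<'E'
import sys,pickle
from plant import r, eyes
from h import *
n=sys.argv[1]
s=r.get_state();c=eyes.camera_model("wrist");p,d=eyes.snapshot("wrist")
pickle.dump((s,c,p,d),open(f"pics/{n}.pkl","wb"));cv2.imwrite(f"pics/{n}.png",p[:,:,::-1])
print(s["clock"],s["tool_pos"].round(4),np.abs(s["qd"]).max().round(3),s["opening"],s["contact_force"].round(2));Rm=R.from_quat(s["eef_rot"]).as_matrix();print(np.degrees(np.arctan2(Rm[1,0],Rm[0,0])),Rm[:,2].round(4))
for a in sys.argv[2:]:
    P=eval(a);print(P,delta(s,P).round(3))
E
python3 look.py w2
```

```text
3.025 [0.4572 0.1747 0.1616] 0.006 0.457007405531894 [-0.49  0.79  0.11]
87.29409238043404 [ 2.8e-03  1.0e-04 -1.0e+00]
```

View pics/w2.png

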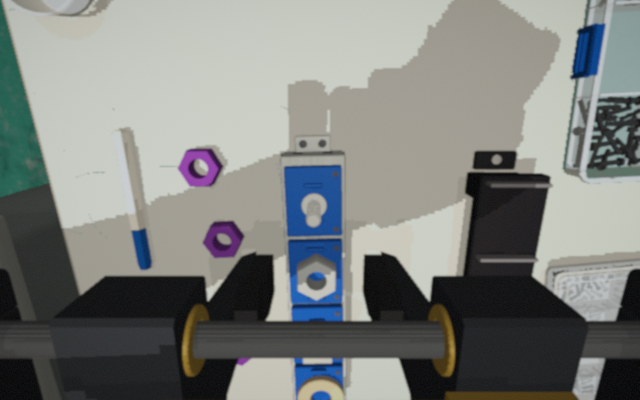

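Run:
```python
from h import *
import pickle
s,c,p,d=pickle.load(open("pics/w2.pkl","rb"))
cr=cv2.resize(p[140:310,270:440],None,fx=3.5,fy=3.5,interpolation=cv2.INTER_CUBIC);cv2.imwrite("pics/w2c.png",cr[:,:,::-1])
Rm=R.from_quat(s["eef_rot"]).as_matrix()
for q in (0,.006,.025): print(q,proj(c,s["tool_pos"]+Rm@[0,0,q]))
hsv=cv2.cvtColor(p,cv2.COLOR_RGB2HSV)
m=cv2.inRange(hsv,(98,100,40),(128,255,255))==0
mm=np.zeros_like(m);mm[188:230,292:336]=m[188:230,292:336]
cs=sorted(comps(mm,60),key=lambda a:-a[0][4])
ys,xs=np.nonzero(cs[0][2])
for v in range(ys.min(),ys.max()+1,2): print(v,xs[ys==v].min(),xs[ys==v].max())
```

```text
0 [318.93096613 275.98883272]
0.006 [318.91394463 269.9051463 ]
0.025 [318.86723349 253.21002645]
193 310 317
195 306 321
197 304 323
199 302 325
201 302 325
203 301 326
205 301 326
207 301 326
209 302 326
211 302 325
213 304 323
215 306 321
217 306 321
219 305 321
221 306 320
223 306 320
225 308 318
227 312 314
```

View pics/w2c.png

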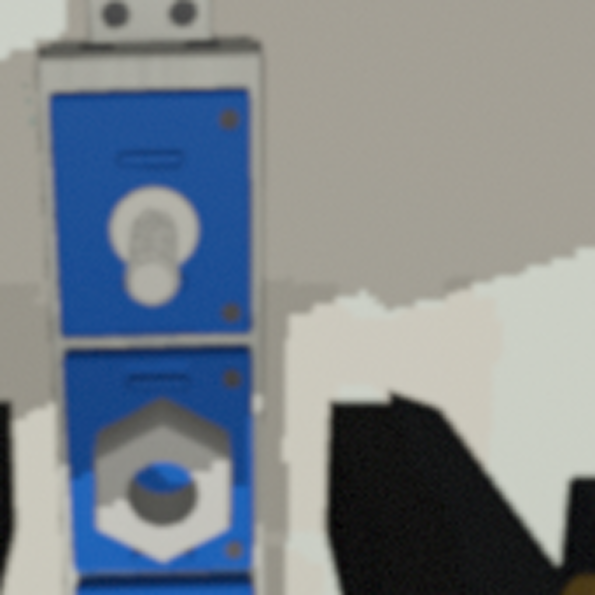

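Run:
```python
from h import *
import pickle
s,c,p,d=pickle.load(open("pics/w2.pkl","rb"))
print(ray(c,313.2,220.2,.082),ray(c,313.6,205.3,.05))
# nest corners (crop coords /3.5 + offset)
for q in((51,95),(247,90),(251,331),(63,335)): print(ray(c,270+q[0]/3.5,140+q[1]/3.5,.04).round(4))
# nut top hexagon: left/right edges at crop, apex
for q in((163,398),(163,563),(96,490),(231,490)): print("nut",ray(c,270+q[0]/3.5,140+q[1]/3.5,.056).round(4))
P=np.array([.4545,.174,.079]);print(delta(s,P))
```

```text
[0.45375044 0.17458591 0.082     ] [0.45373824 0.17572616 0.05      ]
[0.4334 0.2034 0.04  ]
[0.475  0.2025 0.04  ]
[0.4744 0.148  0.04  ]
[0.4322 0.1491 0.04  ]
nut [0.4542 0.1396 0.056 ]
nut [0.4523 0.0999 0.056 ]
nut [0.4385 0.1186 0.056 ]
nut [0.4681 0.1172 0.056 ]
[-0.01330346 -0.04779675  1.37595736]
```

>>> servo_tool(deltas=[{"dx": 0,"dy": -0.06,"dz": 0.2,"ax": 0,"ay": 0,"az": 0,"hand": 40},{"dx": 0,"dy": -0.06,"dz": 0.7,"ax": 0,"ay": 0,"az": 0,"hand": 40},{"dx": 0,"dy": -0.06,"dz": 1.2,"ax": 0,"ay": 0,"az": 0,"hand": 40},{"dx": 0,"dy": -0.06,"dz": 1.37,"ax": 0,"ay": 0,"az": 0,"hand": 40},{"dx": 0,"dy": -0.06,"dz": 1.37,"ax": 0,"ay": 0,"az": 0,"hand": 40},{"dx": 0,"dy": -0.06,"dz": 1.37,"ax": 0,"ay": 0,"az": 0,"hand": 40}])

```text
clock: 3.82
tool_pos: [0.4525, 0.1765, 0.0793]
eef_rot: [0.722, 0.691, 0.001, 0.0]
contact_force: [0.0, 0.7, 0.1]
opening: 0.455
```

```bash
python3 look.py w3 "(.4537,.175,.079)"
```

```text
3.825 [0.4525 0.1765 0.0793] 0.005 0.4548050563137826 [0.   0.72 0.13]
87.48036886285443 [ 1.7e-03  8.0e-04 -1.0e+00]
(0.4537, 0.175, 0.079) [-0.024  0.022  0.004]
```

View pics/w3.png

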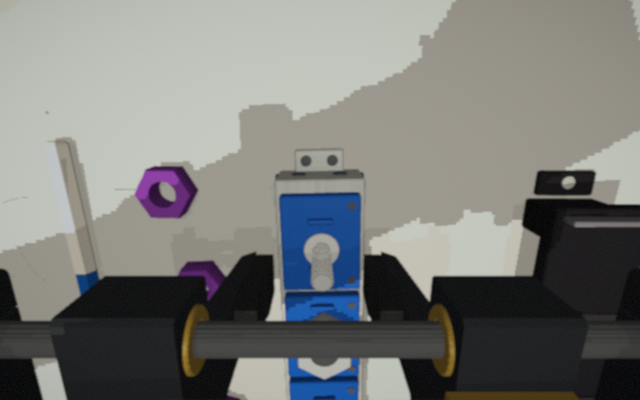

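>>> servo_tool(deltas=[{"dx": -0.02,"dy": 0.02,"dz": 0,"ax": 0,"ay": 0,"az": 0,"hand": 20},{"dx": -0.02,"dy": 0.02,"dz": 0,"ax": 0,"ay": 0,"az": 0,"hand": 5},{"dx": -0.02,"dy": 0.02,"dz": 0,"ax": 0,"ay": 0,"az": 0,"hand": 5},{"dx": -0.02,"dy": 0.02,"dz": 0,"ax": 0,"ay": 0,"az": 0,"hand": 5},{"dx": -0.02,"dy": 0.02,"dz": 0,"ax": 0,"ay": 0,"az": 0,"hand": 5},{"dx": -0.02,"dy": 0.02,"dz": 0,"ax": 0,"ay": 0,"az": 0,"hand": 5}], newtons=20)

```text
clock: 4.62
tool_pos: [0.4529, 0.1752, 0.0783]
eef_rot: [0.722, 0.692, 0.0, 0.0]
contact_force: [-0.2, -0.3, 2.2]
opening: 0.086
```

```bash
python3 look.py w4 "(.4537,.175,.079)"
```

```text
4.625 [0.4529 0.1752 0.0783] 0.003 0.0856455869001455 [-0.18 -0.28  2.21]
87.51474375202275 [ 2.e-04  0.e+00 -1.e+00]
(0.4537, 0.175, 0.079) [-0.002  0.013 -0.011]
```

View pics/w4.png

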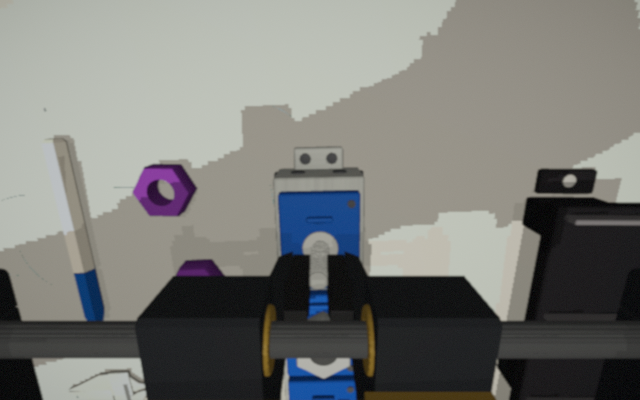

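>>> servo_tool(deltas=[{"dx": 0,"dy": 0,"dz": -0.3,"ax": 0,"ay": 0,"az": 0,"hand": 5},{"dx": 0,"dy": 0,"dz": -0.8,"ax": 0,"ay": 0,"az": 0,"hand": 5},{"dx": 0,"dy": 0,"dz": -1.5,"ax": 0,"ay": 0,"az": 0,"hand": 5},{"dx": 0,"dy": 0,"dz": -1.5,"ax": 0,"ay": 0,"az": 0,"hand": 5}])

```text
clock: 5.18
tool_pos: [0.4542, 0.1758, 0.1705]
eef_rot: [0.722, 0.691, 0.002, 0.001]
contact_force: [-1.1, -0.3, -1.3]
opening: 0.085
```

```bash
python3 look.py w5 "(.5955,-.0262,.17)"
```

```text
5.175 [0.4542 0.1758 0.1705] 0.051 0.08453311073687657 [-1.12 -0.32 -1.29]
87.48065313260672 [ 0.0045  0.0025 -1.    ]
(0.5955, -0.0262, 0.17) [-3.26   2.501  0.01 ]
```

View pics/w5.png

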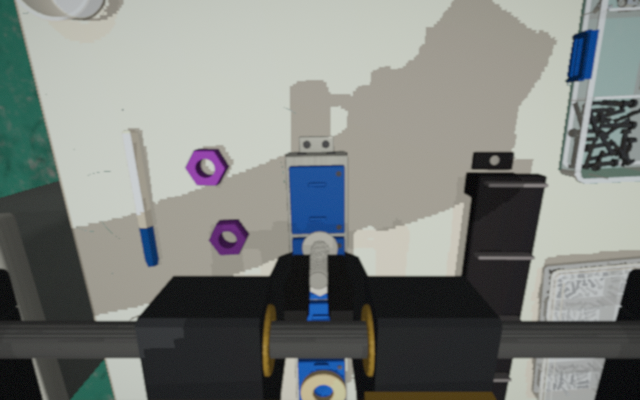

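>>> servo_tool(deltas=[{"dx": -0.6,"dy": 0.45,"dz": 0,"ax": 0,"ay": 0,"az": 0,"hand": 5},{"dx": -1.4,"dy": 1.1,"dz": 0,"ax": 0,"ay": 0,"az": 0,"hand": 5},{"dx": -2.2,"dy": 1.7,"dz": 0,"ax": 0,"ay": 0,"az": 0,"hand": 5},{"dx": -2.8,"dy": 2.15,"dz": 0,"ax": 0,"ay": 0,"az": 0,"hand": 5},{"dx": -3.26,"dy": 2.5,"dz": 0,"ax": 0,"ay": 0,"az": 0,"hand": 5},{"dx": -3.26,"dy": 2.5,"dz": 0,"ax": 0,"ay": 0,"az": 0,"hand": 5},{"dx": -3.26,"dy": 2.5,"dz": 0,"ax": 0,"ay": 0,"az": 0,"hand": 5}])

```text
clock: 6.1
tool_pos: [0.5929, -0.0259, 0.167]
eef_rot: [0.722, 0.692, -0.001, -0.001]
contact_force: [0.3, -0.3, 0.1]
opening: 0.085
```

```bash
python3 look.py w6 "(.5955,-.0262,.17)"
```

```text
6.1 [ 0.5929 -0.0259  0.167 ] 0.017 0.08467329418140136 [ 0.31 -0.26  0.11]
87.57902521325697 [-2.8e-03  5.0e-04 -1.0e+00]
(0.5955, -0.0262, 0.17) [-0.003  0.043 -0.051]
```

View pics/w6.png

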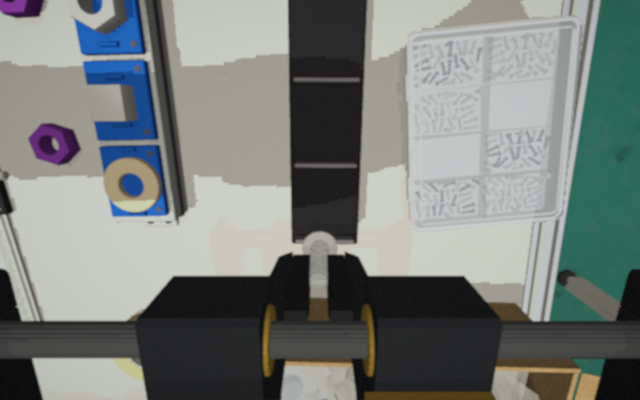

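The bolt is held upright at (319,262). The tray dividers show at rows 79, 165 and about 240, and the ring is now fully visible at (131,184).

```bash
cat > meas.py <<'E'
import sys,pickle
from h import *
def tray(n,divs,rows,uc):
    """divs: list of (row0,row1,offset_mm); rows for edge; uc approx centre col"""
    s,c,p,d=pickle.load(open(f"pics/{n}.pkl","rb"))
    g=cv2.cvtColor(p,cv2.COLOR_RGB2GRAY).astype(float)
    X=[]
    for v in range(*rows,3):
        xs=uc-60+np.nonzero(g[v,uc-60:uc+60]<75)[0]
        a,b=ray(c,xs.min()-.5,v,.04),ray(c,xs.max()+.5,v,.04);X.append([*((a+b)/2)[:2],b[0]-a[0]])
    X=np.array(X);k=np.polyfit(X[:,1],X[:,0],1);th=np.arctan(k[0]);print("yaw",-np.degrees(th).round(2),"width",np.median(X[:,2]).round(4))
    y0=[]
    for lo,hi,o in divs:
        q=[]
        for u in range(uc-18,uc+19):
            w=np.clip(g[lo:hi,u]-g[lo:hi,u].min()-8,0,None)
            if w.sum()>0:q.append(ray(c,u,(w*np.arange(lo,hi)).sum()/w.sum(),.049)[:2])
        q=np.median(np.array(q),0);y0.append(q[1]-o/1000*np.cos(th));print("div",o,q.round(4),y0[-1].round(4))
    y0=np.mean(y0);x0=np.polyval(k,y0);
    for o in(90,30,-30,-90): print("bay",o,(x0+o/1000*np.sin(th)).round(4),(y0+o/1000*np.cos(th)).round(4))
E
python3 - <<'E'
from meas import *
tray("w6",[(74,85,0),(160,171,-60)],(10,230),327)
s,c,p,d=pickle.load(open("pics/w6.pkl","rb"))
hsv=cv2.cvtColor(p,cv2.COLOR_RGB2HSV)
m=cv2.inRange(hsv,(12,50,80),(35,255,255))>0
for st,ce,l in comps(m,300):
    if st[0]<170 and st[1]<215:
        ys,xs=np.nonzero(l);e=cv2.fitEllipse(cv2.convexHull(np.c_[xs,ys]));print("ring",e,ray(c,*e[0],.046))
# bolt top circle
print("bolt top u~319 ->",ray(c,319,285,.167+.003))
E
```

```text
yaw -2.78 width 0.0518
div 0 [0.6019 0.0627] 0.0627
div -60 [0.5999 0.0035] 0.0634
bay 90 0.6059 0.153
bay 30 0.603 0.093
bay -30 0.6 0.0331
bay -90 0.5971 -0.0268
ring ((131.8021240234375, 183.67721557617188), (50.145599365234375, 57.86721420288086), 117.10218048095703) [ 0.45254073 -0.00501305  0.046     ]
bolt top u~319 -> [ 0.59286778 -0.028651    0.17      ]
```

Run:
```python
from plant import r, eyes
from h import *
P=[]
for i in range(6):
    s=r.get_state();P.append(np.r_[s["tool_pos"],s["contact_force"]]);eyes.snapshot("side")
print(np.round(P,4));s["tool_pos"]=np.mean(P,0)[:3];print(delta(s,(.5963,-.0265,.0795)))
```

```text
[[ 0.593  -0.0253  0.1674 -0.5447  0.9835 -0.6505]
 [ 0.5932 -0.0251  0.1677  1.5407  0.5943  0.675 ]
 [ 0.5934 -0.0252  0.168   0.4348 -0.2657 -0.179 ]
 [ 0.5936 -0.0254  0.1682  0.1547 -0.9796  0.109 ]
 [ 0.5937 -0.0257  0.1683 -0.2037 -0.0301  0.5724]
 [ 0.5939 -0.026   0.1684  0.3734 -0.1009 -0.3535]]
[-0.0154732   0.04842979  1.47473322]
```

>>> servo_tool(deltas=[{"dx": 0,"dy": 0.02,"dz": 0.5,"ax": 0,"ay": 0,"az": 0,"hand": 5},{"dx": 0,"dy": 0.02,"dz": 1.0,"ax": 0,"ay": 0,"az": 0,"hand": 5},{"dx": 0,"dy": 0.02,"dz": 1.2,"ax": 0,"ay": 0,"az": 0,"hand": 5},{"dx": 0,"dy": 0.02,"dz": 1.35,"ax": 0,"ay": 0,"az": 0,"hand": 5},{"dx": 0,"dy": 0.02,"dz": 1.43,"ax": 0,"ay": 0,"az": 0,"hand": 5},{"dx": 0,"dy": 0.02,"dz": 1.46,"ax": 0,"ay": 0,"az": 0,"hand": 5},{"dx": 0,"dy": 0.02,"dz": 1.46,"ax": 0,"ay": 0,"az": 0,"hand": 5},{"dx": 0,"dy": 0.02,"dz": 1.46,"ax": 0,"ay": 0,"az": 0,"hand": 5},{"dx": 0,"dy": 0.02,"dz": 1.46,"ax": 0,"ay": 0,"az": 0,"hand": 5}])

```text
clock: 7.58
tool_pos: [0.5956, -0.0269, 0.081]
eef_rot: [0.722, 0.692, 0.0, 0.0]
contact_force: [0.3, -1.0, -1.0]
opening: 0.087
```

```bash
python3 look.py w7 "(.5963,-.0265,.079)"; python3 look.py w7 "(.5963,-.0265,.079)"
```

```text
7.575 [ 0.5956 -0.0269  0.081 ] 0.003 0.08662089681831499 [ 0.26 -1.01 -0.96]
87.50475836837474 [ 5.e-04 -1.e-04 -1.e+00]
(0.5963, -0.0265, 0.079) [0.008 0.012 0.033]
7.625 [ 0.5955 -0.0269  0.0809] 0.003 0.08781243015754803 [-0.57 -0.46 -0.06]
87.50730853410674 [ 4.e-04 -1.e-04 -1.e+00]
(0.5963, -0.0265, 0.079) [0.008 0.013 0.032]
```

View pics/w7.png

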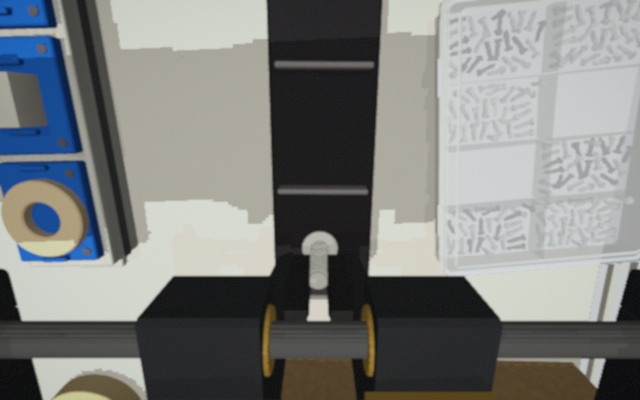

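>>> servo_tool(deltas=[{"dx": 0,"dy": 0.02,"dz": 0.02,"ax": 0,"ay": 0,"az": 0,"hand": 5},{"dx": 0,"dy": 0.02,"dz": 0.04,"ax": 0,"ay": 0,"az": 0,"hand": 5},{"dx": 0,"dy": 0.02,"dz": 0.04,"ax": 0,"ay": 0,"az": 0,"hand": 5},{"dx": 0,"dy": 0.02,"dz": 0.04,"ax": 0,"ay": 0,"az": 0,"hand": 5}])

```text
clock: 8.18
tool_pos: [0.5967, -0.0269, 0.0784]
eef_rot: [0.722, 0.692, 0.0, 0.0]
contact_force: [-0.3, 0.4, 0.4]
opening: 0.085
```

```bash
python3 look.py w8 "(.5963,-.0265,.079)"; python3 look.py w8 "(.5963,-.0265,.079)"
```

```text
8.175 [ 0.5967 -0.0269  0.0784] 0.002 0.0853883742121022 [-0.3   0.39  0.43]
87.50943932054027 [ 3.e-04 -1.e-04 -1.e+00]
(0.5963, -0.0265, 0.079) [ 0.007 -0.007 -0.01 ]
8.225 [ 0.5967 -0.027   0.0784] 0.002 0.08545949622674459 [-0.27  0.53  0.61]
87.51157788733472 [ 3.e-04 -1.e-04 -1.e+00]
(0.5963, -0.0265, 0.079) [ 0.007 -0.007 -0.01 ]
```

>>> servo_tool(deltas=[{"dx": 0,"dy": 0,"dz": 0.015,"ax": 0,"ay": 0,"az": 0,"hand": 5},{"dx": 0,"dy": 0,"dz": 0.015,"ax": 0,"ay": 0,"az": 0,"hand": 5},{"dx": 0,"dy": 0,"dz": 0.015,"ax": 0,"ay": 0,"az": 0,"hand": 5}])

```text
clock: 8.65
tool_pos: [0.5972, -0.0268, 0.0782]
eef_rot: [0.722, 0.692, 0.001, 0.001]
contact_force: [-0.0, -0.4, 5.7]
opening: 0.09
```

```bash
python3 look.py w8; python3 look.py w8; python3 look.py w8
```

```text
8.65 [ 0.5972 -0.0268  0.0782] 0.001 0.08966826424640255 [-0.05 -0.38  5.73]
87.50971807285622 [ 0.0016  0.     -1.    ]
8.7 [ 0.5972 -0.0267  0.0782] 0.001 0.09059998285700908 [-0.29  0.25  6.71]
87.51395634602564 [ 0.0016  0.     -1.    ]
8.75 [ 0.5972 -0.0267  0.0782] 0.002 0.08437428357327602 [-0.63  0.58  6.43]
87.51814214211694 [ 1.6e-03  1.0e-04 -1.0e+00]
```

>>> servo_tool(deltas=[{"dx": 0,"dy": 0,"dz": -0.01,"ax": 0,"ay": 0,"az": 0,"hand": 15},{"dx": 0,"dy": 0,"dz": -0.01,"ax": 0,"ay": 0,"az": 0,"hand": 40},{"dx": 0,"dy": 0,"dz": -0.01,"ax": 0,"ay": 0,"az": 0,"hand": 40},{"dx": 0,"dy": 0,"dz": -0.01,"ax": 0,"ay": 0,"az": 0,"hand": 40},{"dx": 0,"dy": 0,"dz": -0.3,"ax": 0,"ay": 0,"az": 0,"hand": 40},{"dx": 0,"dy": 0,"dz": -1,"ax": 0,"ay": 0,"az": 0,"hand": 40},{"dx": 0,"dy": 0,"dz": -1.5,"ax": 0,"ay": 0,"az": 0,"hand": 40},{"dx": -0.6,"dy": 0,"dz": -1.6,"ax": 0,"ay": 0,"az": 0,"hand": 50},{"dx": -0.6,"dy": 0,"dz": -1.6,"ax": 0,"ay": 0,"az": 0,"hand": 50},{"dx": -0.6,"dy": 0,"dz": -1.6,"ax": 0,"ay": 0,"az": 0,"hand": 50}])

```text
clock: 10.05
tool_pos: [0.595, -0.0624, 0.174]
eef_rot: [0.722, 0.692, 0.0, -0.0]
contact_force: [0.1, 0.2, -0.0]
opening: 0.567
```

```bash
python3 look.py w9 "(.4535,.118,.15)" "(.4535,.118,.0685)"
```

```text
10.05 [ 0.595  -0.0624  0.174 ] 0.017 0.5667701726940639 [ 0.09  0.22 -0.  ]
87.50882736688865 [ 6.e-04  7.e-04 -1.e+00]
(0.4535, 0.118, 0.15) [ 2.901 -2.488  0.401]
(0.4535, 0.118, 0.0685) [ 2.9   -2.488  1.759]
```

View pics/w9.png

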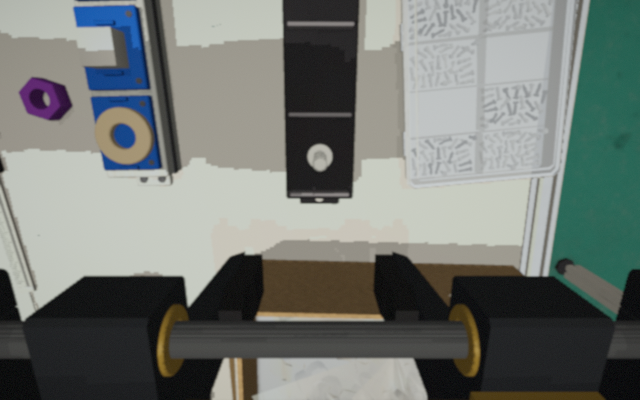

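Run:
```python
from meas import *
tray("w9",[(18,29,0),(109,120,-60),(190,199,-120)],(5,192),319)
s,c,p,d=pickle.load(open("pics/w9.pkl","rb"))
g=cv2.cvtColor(p,cv2.COLOR_RGB2GRAY);m=np.zeros(g.shape,bool);m[135:180,300:340]=g[135:180,300:340]>90
for st,ce,l in comps(m,50): print(st,ce,ray(c,*ce,.05))
hsv=cv2.cvtColor(p,cv2.COLOR_RGB2HSV);m=cv2.inRange(hsv,(12,50,80),(35,255,255))>0
for st,ce,l in comps(m,300):
    if st[0]<170 and st[1]<215:
        ys,xs=np.nonzero(l);e=cv2.fitEllipse(cv2.convexHull(np.c_[xs,ys]));print("ring",e,ray(c,*e[0],.046))
```

```text
yaw -2.81 width 0.0519
div 0 [0.6005 0.0624] 0.0624
div -60 [0.598  0.0031] 0.063
div -120 [ 0.5955 -0.0567] 0.0632
bay 90 0.6059 0.1528
bay 30 0.6029 0.0928
bay -30 0.6 0.0329
bay -90 0.5971 -0.027
[307, 144, 26, 28, 553] [319.49547920434, 156.61663652802892] [ 0.59713131 -0.0273818   0.05      ]
ring ((123.41633605957031, 135.1836700439453), (52.75791549682617, 60.470916748046875), 126.77203369140625) [ 0.45220288 -0.00585018  0.046     ]
```

>>> servo_tool(deltas=[{"dx": 0.6,"dy": -0.5,"dz": 0,"ax": 0,"ay": 0,"az": 0,"hand": 50},{"dx": 1.3,"dy": -1.1,"dz": 0.1,"ax": 0,"ay": 0,"az": 0,"hand": 50},{"dx": 2,"dy": -1.7,"dz": 0.2,"ax": 0,"ay": 0,"az": 0,"hand": 50},{"dx": 2.6,"dy": -2.2,"dz": 0.4,"ax": 0,"ay": 0,"az": 0,"hand": 50},{"dx": 2.89,"dy": -2.48,"dz": 0.6,"ax": 0,"ay": 0,"az": 0,"hand": 50},{"dx": 2.89,"dy": -2.48,"dz": 0.6,"ax": 0,"ay": 0,"az": 0,"hand": 50},{"dx": 2.89,"dy": -2.48,"dz": 0.6,"ax": 0,"ay": 0,"az": 0,"hand": 50}])

```text
clock: 10.98
tool_pos: [0.4547, 0.1165, 0.1376]
eef_rot: [0.722, 0.692, 0.0, 0.0]
contact_force: [-0.4, -0.9, 0.5]
opening: 0.565
```

```bash
python3 look.py w10 "(.4533,.1172,.07)"
```

```text
10.975 [0.4547 0.1165 0.1376] 0.023 0.5653028956373181 [-0.38 -0.92  0.5 ]
87.49808321549787 [ 7.e-04 -4.e-04 -1.e+00]
(0.4533, 0.1172, 0.07) [ 0.01  -0.024  1.127]
```

View pics/w10.png

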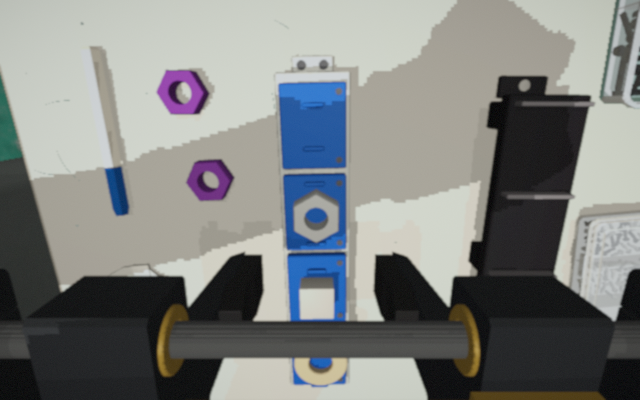

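Run:
```python
from h import *
import pickle
s,c,p,d=pickle.load(open("pics/w10.pkl","rb"))
cr=cv2.resize(p[180:310,270:370],None,fx=4.5,fy=4.5,interpolation=cv2.INTER_CUBIC);cv2.imwrite("pics/w10c.png",cr[:,:,::-1])
hsv=cv2.cvtColor(p,cv2.COLOR_RGB2HSV)
m=cv2.inRange(hsv,(98,100,40),(128,255,255))==0
mm=np.zeros_like(m);mm[184:246,288:344]=m[184:246,288:344]
ys,xs=np.nonzero(max(comps(mm,60),key=lambda a:a[0][4])[2])
print(xs.min(),xs.max(),ys.min(),ys.max(),"low apex",ray(c,316.5,ys.max()+.5,.056),"up apex",ray(c,316.5,ys.min()-.5,.04),ray(c,316.5,ys.min()-.5,.056),"L/R",ray(c,xs.min()-.5,216,.056),ray(c,xs.max()+.5,216,.056))
```

```text
293 338 189 242 low apex [0.4524821 0.0999366 0.056    ] up apex [0.45388167 0.13332616 0.04      ] [0.45411736 0.13700369 0.056     ] L/R [0.43757267 0.11921359 0.056     ] [0.46772216 0.11792411 0.056     ]
```

View pics/w10c.png

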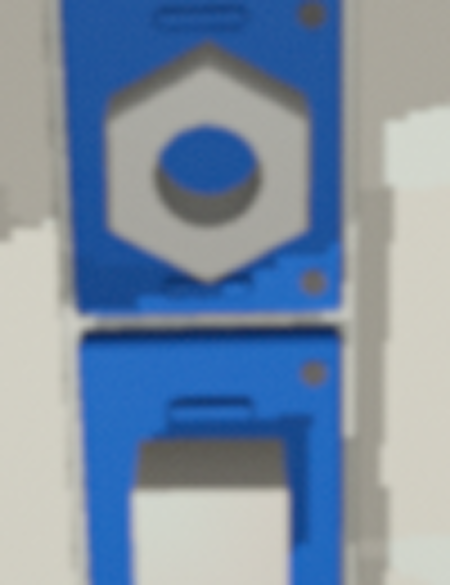

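>>> servo_tool(deltas=[{"dx": 0,"dy": -0.02,"dz": 0.4,"ax": 0,"ay": 0,"az": 0,"hand": 50},{"dx": 0,"dy": -0.02,"dz": 0.8,"ax": 0,"ay": 0,"az": 0,"hand": 50},{"dx": 0,"dy": -0.02,"dz": 1.1,"ax": 0,"ay": 0,"az": 0,"hand": 50},{"dx": 0,"dy": -0.02,"dz": 1.13,"ax": 0,"ay": 0,"az": 0,"hand": 50},{"dx": 0,"dy": -0.02,"dz": 1.13,"ax": 0,"ay": 0,"az": 0,"hand": 40},{"dx": 0,"dy": -0.02,"dz": 1.13,"ax": 0,"ay": 0,"az": 0,"hand": 24},{"dx": 0,"dy": -0.02,"dz": 1.13,"ax": 0,"ay": 0,"az": 0,"hand": 24},{"dx": 0,"dy": -0.02,"dz": 1.13,"ax": 0,"ay": 0,"az": 0,"hand": 24},{"dx": 0,"dy": -0.02,"dz": 1.13,"ax": 0,"ay": 0,"az": 0,"hand": 24}])

```text
clock: 12.15
tool_pos: [0.4528, 0.1168, 0.0697]
eef_rot: [0.722, 0.692, 0.0, 0.0]
contact_force: [-0.7, -0.1, -0.3]
opening: 0.271
```

```bash
python3 look.py w11 "(.6,.033,.15)"
python3 - <<'E'
from h import *
import pickle
s,c,p,d=pickle.load(open("pics/w10.pkl","rb"))
print("block back edge top",ray(c,317,288.9,.058),"bottom",ray(c,317,277.8,.04),"L/R",ray(c,299.6,295,.058),ray(c,334.4,295,.058))
E
```

```text
12.15 [0.4528 0.1168 0.0697] 0.003 0.27094835967037234 [-0.74 -0.09 -0.26]
87.51483911127801 [ 3.e-04  0.e+00 -1.e+00]
(0.6, 0.033, 0.15) [-1.29   2.513 -1.337]
block back edge top [0.45135624 0.06635912 0.058     ] bottom [0.45126432 0.06559133 0.04      ] L/R [0.43905711 0.06214982 0.058     ] [0.46324207 0.06111549 0.058     ]
```

View pics/w11.png

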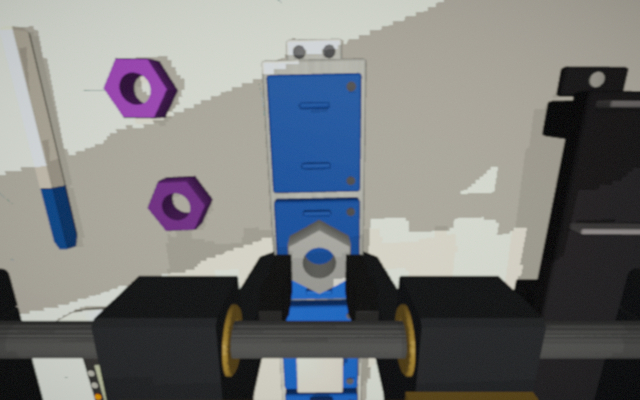

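>>> servo_tool(deltas=[{"dx": 0,"dy": 0,"dz": 0,"ax": 0,"ay": 0,"az": 0,"hand": 20},{"dx": 0,"dy": 0,"dz": 0,"ax": 0,"ay": 0,"az": 0,"hand": 20},{"dx": 0,"dy": 0,"dz": 0,"ax": 0,"ay": 0,"az": 0,"hand": 20}])

```text
clock: 12.58
tool_pos: [0.4527, 0.1168, 0.0696]
eef_rot: [0.722, 0.692, -0.0, 0.0]
contact_force: [-0.0, -0.8, -0.1]
opening: 0.23
```

```bash
python3 look.py w12 "(.6,.033,.15)"
```

```text
12.575 [0.4527 0.1168 0.0696] 0.001 0.23040901599038988 [-0.03 -0.83 -0.09]
87.51255107328357 [-0.e+00 -1.e-04 -1.e+00]
(0.6, 0.033, 0.15) [-1.289  2.514 -1.34 ]
```

View pics/w12.png

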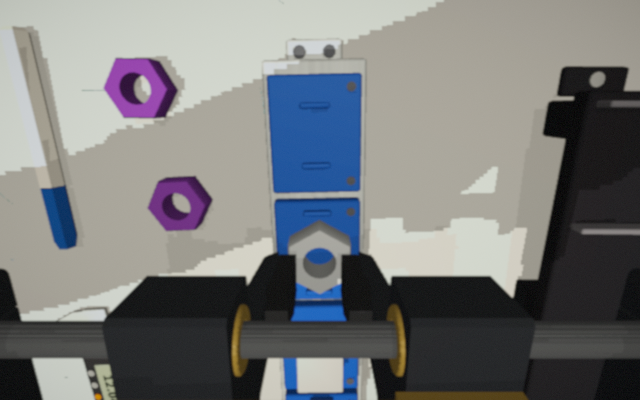

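Run:
```python
from h import *
import pickle
for n in("w11","w12"):
    s,c,p,d=pickle.load(open(f"pics/{n}.pkl","rb"))
    cr=cv2.resize(p[200:320,250:390],None,fx=5,fy=4.5,interpolation=cv2.INTER_CUBIC);cv2.imwrite(f"pics/{n}c.png",cr[:,:,::-1])
    Rm=R.from_quat(s["eef_rot"]).as_matrix();T=c["pose"]
    for v in (245,256,262,270,280):
        row=[]
        for u in range(262,380,8):
            q=T[:3,3]+T[:3,:3]@(np.array([(u-c["cx"])/c["fx"],-(v-c["cy"])/c["fy"],-1.0])*d[v,u]);t=(q-s["tool_pos"])@Rm*1000
            row.append("%d/%d/%d/%d"%(u,*t.round()))
        print(n,v,row)
```

```text
w11 245 ['262/-15/-37/72', '270/-15/-31/72', '278/2/-21/31', '286/2/-17/31', '294/8/-12/16', '302/8/-8/15', '310/8/-4/15', '318/8/0/16', '326/8/3/16', '334/9/7/15', '342/8/11/16', '350/8/15/16', '358/2/20/31', '366/-14/30/71', '374/-14/35/71']
w11 256 ['262/9/-25/0', '270/9/-21/0', '278/8/-18/4', '286/9/-14/2', '294/3/-12/15', '302/3/-8/16', '310/-4/-5/30', '318/-5/0/33', '326/-5/4/32', '334/-3/8/28', '342/2/11/16', '350/8/14/3', '358/8/17/3', '366/9/20/0', '374/10/24/0']
w11 262 ['262/9/-24/-6', '270/10/-20/-7', '278/8/-17/-3', '286/8/-14/-4', '294/-1/-12/16', '302/-1/-8/16', '310/-7/-5/30', '318/-8/0/33', '326/-9/4/33', '334/-4/8/23', '342/-1/11/16', '350/8/13/-3', '358/8/16/-3', '366/10/19/-6', '374/10/23/-7']
w11 270 ['262/9/-23/-13', '270/8/-20/-11', '278/9/-16/-12', '286/8/-13/-11', '294/-5/-12/16', '302/-5/-8/17', '310/-7/-4/21', '318/-9/0/25', '326/-8/4/22', '334/-5/7/16', '342/-5/11/16', '350/8/13/-10', '358/8/16/-11', '366/8/19/-11', '374/10/21/-15']
w11 280 ['262/9/-21/-21', '270/8/-19/-19', '278/9/-15/-20', '286/7/-13/-18', '294/-10/-12/16', '302/-10/-8/16', '310/-10/-4/1
[... 666 characters left out ...]
17/-3', '286/8/-14/-3', '294/9/-10/-4', '302/0/-8/16', '310/-7/-5/31', '318/-8/0/32', '326/-8/4/32', '334/-4/8/23', '342/8/10/-3', '350/8/13/-3', '358/8/16/-4', '366/10/19/-7', '374/10/23/-7']
w12 270 ['262/9/-22/-14', '270/9/-19/-14', '278/9/-16/-12', '286/9/-13/-12', '294/7/-10/-8', '302/-5/-8/16', '310/-8/-4/21', '318/-9/0/25', '326/-8/4/22', '334/-5/7/16', '342/5/10/-4', '350/8/13/-11', '358/8/16/-10', '366/10/18/-15', '374/10/22/-14']
w12 280 ['262/10/-21/-23', '270/8/-19/-20', '278/8/-16/-19', '286/8/-13/-19', '294/3/-10/-10', '302/-10/-8/15', '310/-11/-4/17', '318/-10/0/15', '326/-10/3/15', '334/-10/7/16', '342/0/10/-4', '350/8/12/-19', '358/8/15/-19', '366/8/18/-20', '374/10/20/-23']
```

View pics/w12c.png

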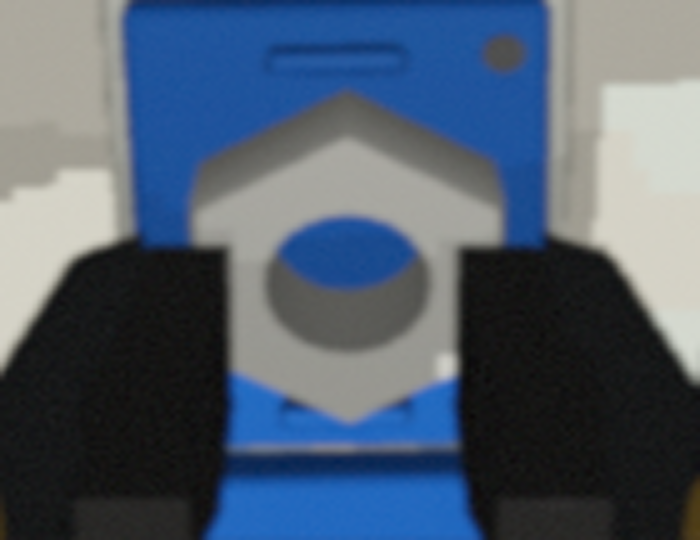

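The depth shows the visible fingertips ending only about 4–5 mm ahead of the TCP, so the jaws closed above the nut. I'll reopen and lower step by step, watching the force.

>>> servo_tool(deltas=[{"dx": 0,"dy": 0,"dz": -0.05,"ax": 0,"ay": 0,"az": 0,"hand": 50},{"dx": 0,"dy": 0,"dz": -0.05,"ax": 0,"ay": 0,"az": 0,"hand": 50},{"dx": 0,"dy": 0,"dz": -0.05,"ax": 0,"ay": 0,"az": 0,"hand": 50},{"dx": 0,"dy": 0,"dz": -0.05,"ax": 0,"ay": 0,"az": 0,"hand": 50},{"dx": 0,"dy": 0,"dz": 0.1,"ax": 0,"ay": 0,"az": 0,"hand": 50},{"dx": 0,"dy": 0,"dz": 0.15,"ax": 0,"ay": 0,"az": 0,"hand": 50},{"dx": 0,"dy": 0,"dz": 0.2,"ax": 0,"ay": 0,"az": 0,"hand": 50},{"dx": 0,"dy": 0,"dz": 0.2,"ax": 0,"ay": 0,"az": 0,"hand": 50}])

```text
clock: 13.62
tool_pos: [0.4525, 0.1168, 0.0573]
eef_rot: [0.722, 0.692, -0.0, -0.0]
contact_force: [0.4, 0.1, -0.6]
opening: 0.564
```

```bash
python3 look.py w13;python3 - <<'E'
from h import *
import pickle
s,c,p,d=pickle.load(open("pics/w13.pkl","rb"))
Rm=R.from_quat(s["eef_rot"]).as_matrix();T=c["pose"]
for u in (254,384):
  for v in range(238,275,3):
    q=T[:3,3]+T[:3,:3]@(np.array([(u-c["cx"])/c["fx"],-(v-c["cy"])/c["fy"],-1.0])*d[v,u]);print(u,v,((q-s["tool_pos"])@Rm*1000).round())
cr=cv2.resize(p[180:340,220:420],None,fx=3.5,fy=3.5,interpolation=cv2.INTER_CUBIC);cv2.imwrite("pics/w13c.png",cr[:,:,::-1])
E
```

```text
13.625 [0.4525 0.1168 0.0573] 0.008 0.5638229911202851 [ 0.39  0.05 -0.61]
87.52504466810913 [-5.e-04 -4.e-04 -1.e+00]
254 238 [ -5. -39.  59.]
254 241 [ -7. -39.  59.]
254 244 [ -9. -39.  59.]
254 247 [-10. -39.  58.]
254 250 [-13. -39.  59.]
254 253 [-15. -39.  60.]
254 256 [  8. -28.   3.]
254 259 [  8. -28.   1.]
254 262 [  8. -28.  -2.]
254 265 [  8. -27.  -7.]
254 268 [  8. -26. -10.]
254 271 [  8. -26. -12.]
254 274 [  8. -25. -15.]
384 238 [-5. 39. 60.]
384 241 [-7. 39. 59.]
384 244 [  72.   -0. -141.]
384 247 [-11.  40.  60.]
384 250 [-13.  40.  60.]
384 253 [-15.  40.  60.]
384 256 [ 8. 29.  3.]
384 259 [ 8. 28. -0.]
384 262 [ 8. 27. -4.]
384 265 [ 8. 27. -6.]
384 268 [ 8. 27. -9.]
384 271 [  8.  26. -12.]
384 274 [  9.  25. -15.]
```

View pics/w13c.png

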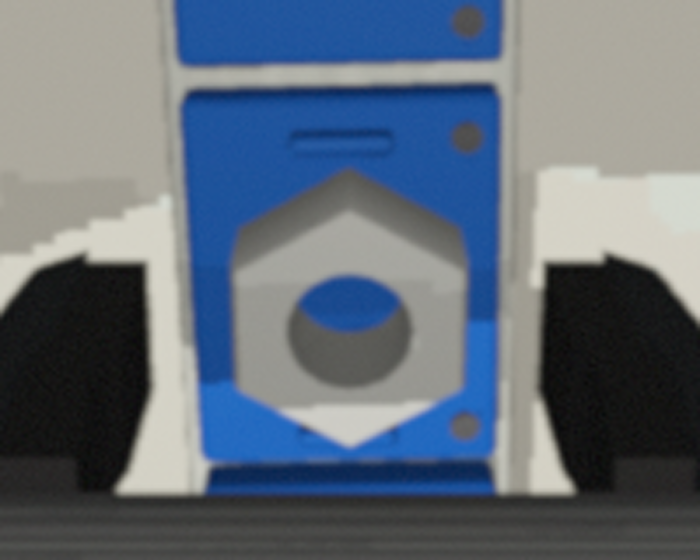

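>>> servo_tool(deltas=[{"dx": 0,"dy": 0,"dz": 0.07,"ax": 0,"ay": 0,"az": 0,"hand": 50},{"dx": 0,"dy": 0,"dz": 0.12,"ax": 0,"ay": 0,"az": 0,"hand": 50},{"dx": 0,"dy": 0,"dz": 0.12,"ax": 0,"ay": 0,"az": 0,"hand": 50},{"dx": 0,"dy": 0,"dz": 0.12,"ax": 0,"ay": 0,"az": 0,"hand": 50},{"dx": 0,"dy": 0,"dz": 0.12,"ax": 0,"ay": 0,"az": 0,"hand": 35},{"dx": 0,"dy": 0,"dz": 0.12,"ax": 0,"ay": 0,"az": 0,"hand": 24},{"dx": 0,"dy": 0,"dz": 0.12,"ax": 0,"ay": 0,"az": 0,"hand": 24},{"dx": 0,"dy": 0,"dz": 0.12,"ax": 0,"ay": 0,"az": 0,"hand": 24},{"dx": 0,"dy": 0,"dz": 0.12,"ax": 0,"ay": 0,"az": 0,"hand": 24}], newtons=25)

```text
clock: 14.8
tool_pos: [0.4528, 0.1168, 0.0505]
eef_rot: [0.722, 0.692, 0.0, 0.0]
contact_force: [0.6, -0.7, 0.3]
opening: 0.337
```

```bash
python3 look.py w14 "(.6,.033,.13)"
```

```text
14.8 [0.4528 0.1168 0.0505] 0.001 0.33712697440539346 [ 0.58 -0.72  0.28]
87.50721620638973 [ 2.e-04 -0.e+00 -1.e+00]
(0.6, 0.033, 0.13) [-1.289  2.512 -1.325]
```

View pics/w14.png

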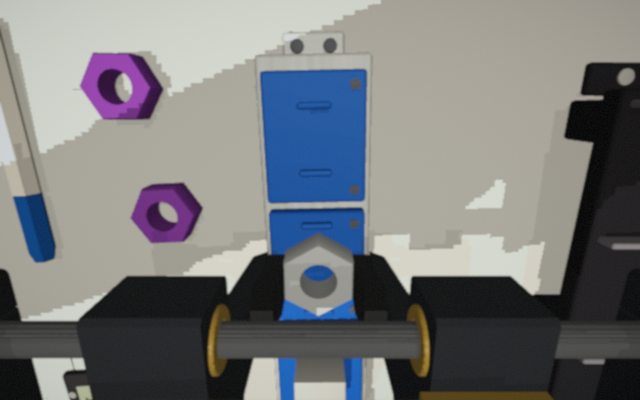

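>>> servo_tool(deltas=[{"dx": 0,"dy": 0,"dz": -0.3,"ax": 0,"ay": 0,"az": 0,"hand": 24},{"dx": 0,"dy": 0,"dz": -0.8,"ax": 0,"ay": 0,"az": 0,"hand": 24},{"dx": -0.2,"dy": 0.4,"dz": -1.1,"ax": 0,"ay": 0,"az": 0,"hand": 24},{"dx": -0.6,"dy": 1.2,"dz": -1.1,"ax": 0,"ay": 0,"az": 0,"hand": 24},{"dx": -1,"dy": 1.9,"dz": -1.1,"ax": 0,"ay": 0,"az": 0,"hand": 24},{"dx": -1.29,"dy": 2.5,"dz": -1.1,"ax": 0,"ay": 0,"az": 0,"hand": 24},{"dx": -1.29,"dy": 2.5,"dz": -0.8,"ax": 0,"ay": 0,"az": 0,"hand": 24},{"dx": -1.29,"dy": 2.5,"dz": -0.4,"ax": 0,"ay": 0,"az": 0,"hand": 24},{"dx": -1.29,"dy": 2.5,"dz": -0.3,"ax": 0,"ay": 0,"az": 0,"hand": 24},{"dx": -1.29,"dy": 2.5,"dz": -0.3,"ax": 0,"ay": 0,"az": 0,"hand": 24}])

```text
clock: 16.1
tool_pos: [0.5983, 0.0336, 0.068]
eef_rot: [0.722, 0.692, -0.001, -0.001]
contact_force: [-0.5, -0.4, 0.2]
opening: 0.339
```

```bash
python3 look.py w15; python3 look.py w15;python3 look.py w15 "(.5997,.033,.0505)"
```

```text
16.1 [0.5983 0.0336 0.068 ] 0.019 0.33888503077561927 [-0.51 -0.36  0.18]
87.58465835901742 [-1.6e-03 -1.0e-04 -1.0e+00]
16.15 [0.5989 0.0336 0.0687] 0.013 0.3384741502949652 [ 0.85 -1.05 -0.11]
87.56485447821638 [-2.e-04  1.e-04 -1.e+00]
16.2 [0.5993 0.0335 0.069 ] 0.007 0.336277993449463 [ 0.18  0.28 -0.96]
87.55119053311829 [ 7.e-04  2.e-04 -1.e+00]
(0.5997, 0.033, 0.0505) [-0.009  0.007  0.309]
```

View pics/w15.png

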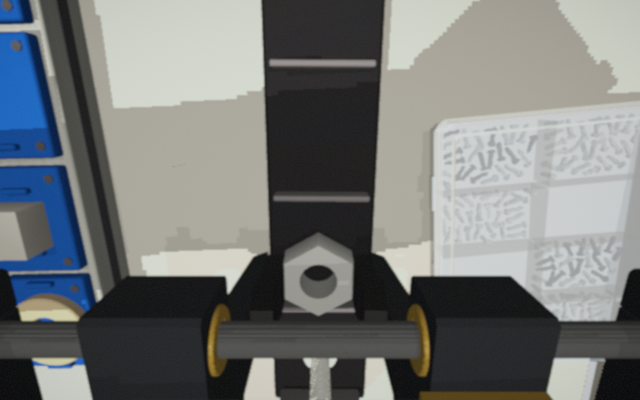

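>>> servo_tool(deltas=[{"dx": -0.01,"dy": 0.015,"dz": 0.15,"ax": 0,"ay": 0,"az": 0,"hand": 24},{"dx": -0.01,"dy": 0.015,"dz": 0.25,"ax": 0,"ay": 0,"az": 0,"hand": 24},{"dx": -0.01,"dy": 0.015,"dz": 0.29,"ax": 0,"ay": 0,"az": 0,"hand": 24},{"dx": -0.01,"dy": 0.015,"dz": 0.3,"ax": 0,"ay": 0,"az": 0,"hand": 24},{"dx": -0.01,"dy": 0.015,"dz": 0.3,"ax": 0,"ay": 0,"az": 0,"hand": 24},{"dx": -0.01,"dy": 0.015,"dz": 0.3,"ax": 0,"ay": 0,"az": 0,"hand": 24}])

```text
clock: 17.0
tool_pos: [0.5998, 0.0322, 0.0505]
eef_rot: [0.722, 0.692, -0.0, -0.0]
contact_force: [-2.4, -0.6, 3.5]
opening: 0.342
```

```bash
python3 look.py w16; python3 look.py w16;python3 look.py w16 "(.5997,.033,.0505)"
```

```text
17.0 [0.5998 0.0322 0.0505] 0.002 0.34248349785337984 [-2.4  -0.61  3.47]
87.50881195309402 [-5.e-04 -4.e-04 -1.e+00]
17.05 [0.5997 0.0322 0.0505] 0.001 0.3427119533733014 [-2.43  0.16  3.73]
87.51141990440645 [-5.e-04 -4.e-04 -1.e+00]
17.1 [0.5998 0.0322 0.0505] 0.002 0.3435565772864049 [-2.27 -0.65  4.13]
87.51056814113915 [-5.e-04 -4.e-04 -1.e+00]
(0.5997, 0.033, 0.0505) [ 0.013 -0.001  0.   ]
```

>>> servo_tool(deltas=[{"dx": 0.01,"dy": 0,"dz": 0,"ax": 0,"ay": 0,"az": 0,"hand": 34},{"dx": 0.01,"dy": 0,"dz": 0,"ax": 0,"ay": 0,"az": 0,"hand": 45},{"dx": 0.01,"dy": 0,"dz": 0,"ax": 0,"ay": 0,"az": 0,"hand": 45},{"dx": 0.01,"dy": 0,"dz": 0,"ax": 0,"ay": 0,"az": 0,"hand": 45},{"dx": 0.01,"dy": 0,"dz": -0.4,"ax": 0,"ay": 0,"az": 0,"hand": 45},{"dx": 0.01,"dy": 0,"dz": -1,"ax": 0,"ay": 0,"az": 0,"hand": 45},{"dx": -0.6,"dy": 0,"dz": -1.6,"ax": 0,"ay": 0,"az": 0,"hand": 45},{"dx": -1,"dy": 0,"dz": -1.9,"ax": 0,"ay": 0,"az": 0,"hand": 45},{"dx": -1,"dy": 0,"dz": -1.9,"ax": 0,"ay": 0,"az": 0,"hand": 45},{"dx": -1,"dy": 0,"dz": -1.9,"ax": 0,"ay": 0,"az": 0,"hand": 45}])

```text
clock: 18.4
tool_pos: [0.597, -0.0261, 0.1637]
eef_rot: [0.722, 0.692, 0.0, -0.001]
contact_force: [0.0, 1.3, 0.5]
opening: 0.508
```

```bash
python3 look.py w17; python3 look.py w17 "(.4512,.054,.1)"
```

```text
18.4 [ 0.597  -0.0261  0.1637] 0.017 0.5076478250560766 [0.05 1.28 0.54]
87.58328331120623 [-9.0e-04  1.2e-03 -1.0e+00]
18.45 [ 0.5968 -0.0257  0.1635] 0.008 0.5109897512979855 [-0.18 -0.17 -0.39]
87.63742943521056 [-0.0016  0.0013 -1.    ]
(0.4512, 0.054, 0.1) [ 1.226 -2.478  1.063]
```

View pics/w17.png

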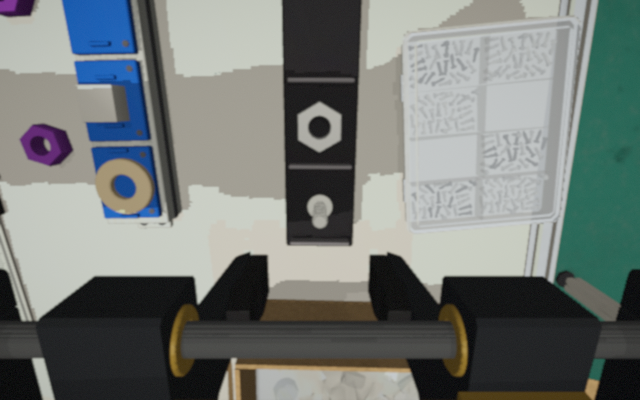

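The nut lies in its bay at (319,127), between dividers at rows 79 and 166, and the bolt still stands at (319,208). The block is next.

>>> servo_tool(deltas=[{"dx": 0.3,"dy": -0.5,"dz": 0,"ax": 0,"ay": 0,"az": 0,"hand": 45},{"dx": 0.6,"dy": -1.2,"dz": 0.1,"ax": 0,"ay": 0,"az": 0,"hand": 45},{"dx": 1,"dy": -2,"dz": 0.3,"ax": 0,"ay": 0,"az": 0,"hand": 45},{"dx": 1.22,"dy": -2.46,"dz": 0.7,"ax": 0,"ay": 0,"az": 0,"hand": 45},{"dx": 1.22,"dy": -2.46,"dz": 1,"ax": 0,"ay": 0,"az": 0,"hand": 45},{"dx": 1.22,"dy": -2.46,"dz": 1,"ax": 0,"ay": 0,"az": 0,"hand": 45},{"dx": 1.22,"dy": -2.46,"dz": 1,"ax": 0,"ay": 0,"az": 0,"hand": 45},{"dx": 1.22,"dy": -2.46,"dz": 1,"ax": 0,"ay": 0,"az": 0,"hand": 45}])

```text
clock: 19.5
tool_pos: [0.4538, 0.052, 0.1049]
eef_rot: [0.723, 0.691, 0.001, 0.0]
contact_force: [-0.7, -0.4, 0.1]
opening: 0.515
```

```bash
python3 look.py w18; python3 look.py w18 "(.4512,.054,.0505)"
python3 - <<'E'
import pickle
from h import *
s,c,p,d=pickle.load(open("pics/w17.pkl","rb"))
g=cv2.cvtColor(p,cv2.COLOR_RGB2GRAY);m=np.zeros(g.shape,bool);m[95:158,294:345]=g[95:158,294:345]>110
for st,ce,l in comps(m,100):
    ys,xs=np.nonzero(l);b=cv2.minEnclosingCircle(np.c_[xs,ys].astype(np.float32));print("nut placed",st,ray(c,*b[0],.056))
hsv=cv2.cvtColor(p,cv2.COLOR_RGB2HSV);m=cv2.inRange(hsv,(12,50,80),(35,255,255))>0
for st,ce,l in comps(m,300):
    if st[0]<170 and st[1]<215:
        ys,xs=np.nonzero(l);e=cv2.fitEllipse(cv2.convexHull(np.c_[xs,ys]));print("ring",e,ray(c,*e[0],.046))
E
```

```text
19.5 [0.4538 0.052  0.1049] 0.005 0.5152529863143435 [-0.75 -0.4   0.15]
87.47649029211306 [ 1.2e-03  5.0e-04 -1.0e+00]
19.55 [0.4538 0.0519 0.1048] 0.003 0.5144012404547975 [-0.41 -0.72 -0.28]
87.4676662248344 [ 1.2e-03  4.0e-04 -1.0e+00]
(0.4512, 0.054, 0.0505) [ 0.033 -0.045  0.906]
nut placed [298, 102, 43, 50, 1252] [0.59909761 0.03216242 0.056     ]
ring ((124.00083923339844, 185.39842224121094), (51.44056701660156, 59.28661346435547), 119.5499267578125) [ 0.45253182 -0.00525097  0.046     ]
```

View pics/w18.png

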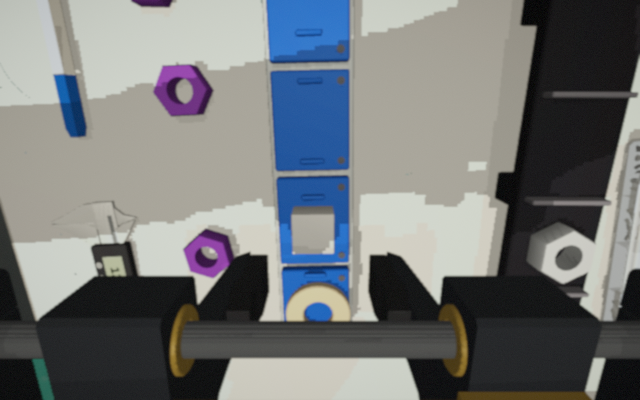

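Run:
```python
import pickle
from h import *
s,c,p,d=pickle.load(open("pics/w18.pkl","rb"))
hsv=cv2.cvtColor(p,cv2.COLOR_RGB2HSV)
m=cv2.inRange(hsv,(98,100,40),(128,255,255))==0
mm=np.zeros_like(m);mm[200:260,286:342]=m[200:260,286:342]
ys,xs=np.nonzero(max(comps(mm,60),key=lambda a:a[0][4])[2]);print(xs.min(),xs.max(),ys.min(),ys.max())
cu=(xs.min()+xs.max())/2
print("front(low) top",ray(c,cu,ys.max()+.5,.058),"back bottom",ray(c,cu,ys.min()-.5,.04),ray(c,xs.min()-.5,235,.058),ray(c,xs.max()+.5,235,.058))
cv2.imwrite("pics/w18c.png",cv2.resize(p[190:270,270:360],None,fx=6,fy=6,interpolation=cv2.INTER_CUBIC)[:,:,::-1])
```

```text
291 334 206 254
front(low) top [0.44977443 0.04185615 0.058     ] back bottom [0.45065396 0.0659022  0.04      ] [0.4379744  0.05424862 0.058     ] [0.46270713 0.05317485 0.058     ]
```

View pics/w18c.png

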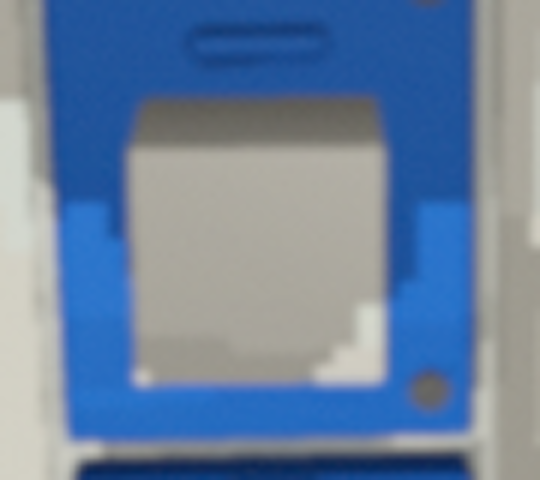

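>>> servo_tool(deltas=[{"dx": 0.033,"dy": -0.055,"dz": 0.3,"ax": 0,"ay": 0,"az": 0,"hand": 45},{"dx": 0.033,"dy": -0.055,"dz": 0.7,"ax": 0,"ay": 0,"az": 0,"hand": 45},{"dx": 0.033,"dy": -0.055,"dz": 0.9,"ax": 0,"ay": 0,"az": 0,"hand": 45},{"dx": 0.033,"dy": -0.055,"dz": 0.9,"ax": 0,"ay": 0,"az": 0,"hand": 45},{"dx": 0.033,"dy": -0.055,"dz": 0.9,"ax": 0,"ay": 0,"az": 0,"hand": 32},{"dx": 0.033,"dy": -0.055,"dz": 0.9,"ax": 0,"ay": 0,"az": 0,"hand": 18},{"dx": 0.033,"dy": -0.055,"dz": 0.9,"ax": 0,"ay": 0,"az": 0,"hand": 18},{"dx": 0.033,"dy": -0.055,"dz": 0.9,"ax": 0,"ay": 0,"az": 0,"hand": 18},{"dx": 0.033,"dy": -0.055,"dz": 0.9,"ax": 0,"ay": 0,"az": 0,"hand": 18},{"dx": 0.033,"dy": -0.055,"dz": 0.9,"ax": 0,"ay": 0,"az": 0,"hand": 18}])

```text
clock: 20.85
tool_pos: [0.4504, 0.054, 0.0509]
eef_rot: [0.722, 0.692, 0.0, 0.0]
contact_force: [0.4, 0.1, 6.4]
opening: 0.266
```

```bash
python3 look.py w19; python3 look.py w19 "(.6027,.093,.06)"
```

```text
20.85 [0.4504 0.054  0.0509] 0.002 0.26640603917251715 [0.36 0.15 6.39]
87.49795836744055 [ 0.0012  0.     -1.    ]
20.9 [0.4504 0.054  0.0509] 0.002 0.26935660046083243 [-0.03 -1.    6.83]
87.50105012063388 [ 0.0012  0.     -1.    ]
(0.6027, 0.093, 0.06) [ 0.759  2.508 -0.148]
```

View pics/w19.png

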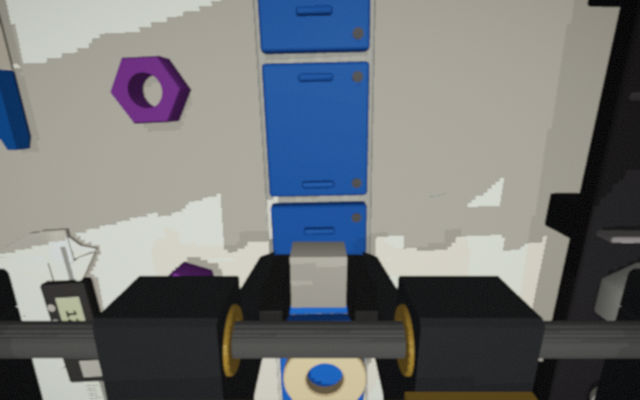

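>>> servo_tool(deltas=[{"dx": 0,"dy": 0,"dz": -0.3,"ax": 0,"ay": 0,"az": 0,"hand": 18},{"dx": 0,"dy": 0,"dz": -0.8,"ax": 0,"ay": 0,"az": 0,"hand": 18},{"dx": 0.1,"dy": 0.4,"dz": -1.1,"ax": 0,"ay": 0,"az": 0,"hand": 18},{"dx": 0.4,"dy": 1.2,"dz": -1.1,"ax": 0,"ay": 0,"az": 0,"hand": 18},{"dx": 0.6,"dy": 1.9,"dz": -1.1,"ax": 0,"ay": 0,"az": 0,"hand": 18},{"dx": 0.76,"dy": 2.51,"dz": -1.1,"ax": 0,"ay": 0,"az": 0,"hand": 18},{"dx": 0.76,"dy": 2.51,"dz": -0.8,"ax": 0,"ay": 0,"az": 0,"hand": 18},{"dx": 0.76,"dy": 2.51,"dz": -0.4,"ax": 0,"ay": 0,"az": 0,"hand": 18},{"dx": 0.76,"dy": 2.51,"dz": -0.3,"ax": 0,"ay": 0,"az": 0,"hand": 18},{"dx": 0.76,"dy": 2.51,"dz": -0.3,"ax": 0,"ay": 0,"az": 0,"hand": 18}])

```text
clock: 22.2
tool_pos: [0.6014, 0.0928, 0.068]
eef_rot: [0.722, 0.692, -0.001, -0.0]
contact_force: [0.5, 0.9, -0.4]
opening: 0.27
```

```bash
python3 look.py w20; python3 look.py w20;python3 look.py w20 "(.6026,.0931,.0509)"
```

```text
22.2 [0.6014 0.0928 0.068 ] 0.021 0.270110234144154 [ 0.54  0.94 -0.39]
87.53586445231454 [-1.7e-03 -7.0e-04 -1.0e+00]
22.25 [0.602  0.0931 0.0687] 0.013 0.26712972995135204 [ 0.93  0.04 -1.05]
87.5312096018605 [-3.e-04 -2.e-04 -1.e+00]
22.3 [0.6024 0.0932 0.069 ] 0.008 0.27091396638319026 [ 0.21 -0.75  0.07]
87.52182950749263 [ 6.e-04  1.e-04 -1.e+00]
(0.6026, 0.0931, 0.0509) [-0.002  0.003  0.302]
```

View pics/w20.png

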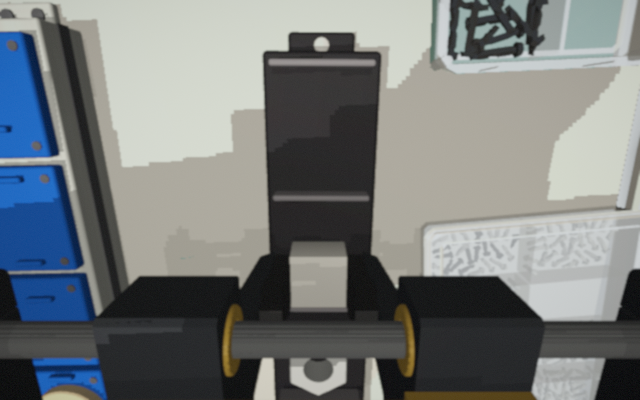

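>>> servo_tool(deltas=[{"dx": 0,"dy": 0.005,"dz": 0.15,"ax": 0,"ay": 0,"az": 0,"hand": 18},{"dx": 0,"dy": 0.005,"dz": 0.25,"ax": 0,"ay": 0,"az": 0,"hand": 18},{"dx": 0,"dy": 0.005,"dz": 0.29,"ax": 0,"ay": 0,"az": 0,"hand": 18},{"dx": 0,"dy": 0.005,"dz": 0.3,"ax": 0,"ay": 0,"az": 0,"hand": 18},{"dx": 0,"dy": 0.005,"dz": 0.3,"ax": 0,"ay": 0,"az": 0,"hand": 18},{"dx": 0,"dy": 0.005,"dz": 0.3,"ax": 0,"ay": 0,"az": 0,"hand": 18}])

```text
clock: 23.1
tool_pos: [0.6023, 0.0928, 0.051]
eef_rot: [0.722, 0.692, -0.001, 0.0]
contact_force: [-3.1, -0.2, 5.7]
opening: 0.268
```

```bash
python3 look.py w21; python3 look.py w21
```

```text
23.1 [0.6023 0.0928 0.051 ] 0.001 0.268104135948488 [-3.05 -0.19  5.67]
87.50883426997912 [-6.e-04 -1.e-03 -1.e+00]
23.15 [0.6023 0.0929 0.051 ] 0.002 0.2738230739078288 [-2.55 -0.22  6.38]
87.51304098022662 [-6.e-04 -1.e-03 -1.e+00]
```

>>> servo_tool(deltas=[{"dx": 0,"dy": 0,"dz": 0,"ax": 0,"ay": 0,"az": 0,"hand": 28},{"dx": 0,"dy": 0,"dz": 0,"ax": 0,"ay": 0,"az": 0,"hand": 45},{"dx": 0,"dy": 0,"dz": 0,"ax": 0,"ay": 0,"az": 0,"hand": 45},{"dx": 0,"dy": 0,"dz": 0,"ax": 0,"ay": 0,"az": 0,"hand": 45},{"dx": 0,"dy": 0,"dz": -0.4,"ax": 0,"ay": 0,"az": 0,"hand": 45},{"dx": 0,"dy": 0,"dz": -1,"ax": 0,"ay": 0,"az": 0,"hand": 55},{"dx": -0.6,"dy": 0,"dz": -1.6,"ax": 0,"ay": 0,"az": 0,"hand": 60},{"dx": -1.2,"dy": 0,"dz": -1.9,"ax": 0,"ay": 0,"az": 0,"hand": 60},{"dx": -1.4,"dy": 0,"dz": -1.9,"ax": 0,"ay": 0,"az": 0,"hand": 60},{"dx": -1.4,"dy": 0,"dz": -1.9,"ax": 0,"ay": 0,"az": 0,"hand": 60}])

```text
clock: 24.45
tool_pos: [0.5985, 0.0088, 0.1635]
eef_rot: [0.723, 0.691, -0.0, -0.0]
contact_force: [1.4, 0.2, 0.3]
opening: 0.681
```

```bash
python3 look.py w22; python3 look.py w22 "(.4525,-.0055,.1)"
```

```text
24.45 [0.5985 0.0088 0.1635] 0.036 0.6814061817571107 [1.37 0.16 0.31]
87.44384476685396 [-1.3e-03  1.0e-04 -1.0e+00]
24.5 [0.5985 0.0104 0.1634] 0.022 0.6807892265294895 [0.13 0.22 0.57]
87.56142145788903 [-0.0015  0.0012 -1.    ]
(0.4525, -0.0055, 0.1) [-0.369 -2.418  1.061]
```

View pics/w22.png

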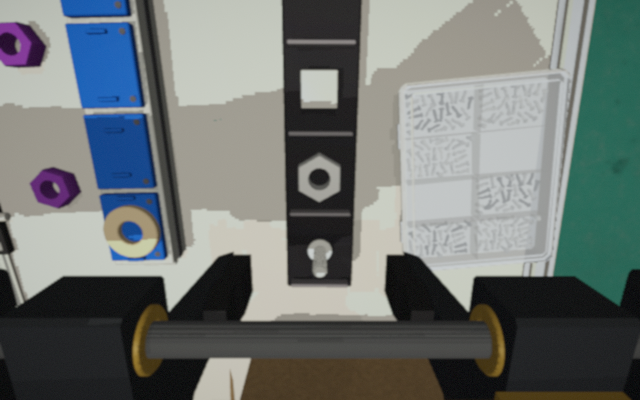

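>>> servo_tool(deltas=[{"dx": -0.1,"dy": -0.5,"dz": 0,"ax": 0,"ay": 0,"az": 0,"hand": 60},{"dx": -0.2,"dy": -1.2,"dz": 0.1,"ax": 0,"ay": 0,"az": 0,"hand": 60},{"dx": -0.3,"dy": -2,"dz": 0.3,"ax": 0,"ay": 0,"az": 0,"hand": 60},{"dx": -0.34,"dy": -2.42,"dz": 0.7,"ax": 0,"ay": 0,"az": 0,"hand": 60},{"dx": -0.34,"dy": -2.42,"dz": 1,"ax": 0,"ay": 0,"az": 0,"hand": 60},{"dx": -0.34,"dy": -2.42,"dz": 1,"ax": 0,"ay": 0,"az": 0,"hand": 60},{"dx": -0.34,"dy": -2.42,"dz": 1,"ax": 0,"ay": 0,"az": 0,"hand": 60},{"dx": -0.34,"dy": -2.42,"dz": 1,"ax": 0,"ay": 0,"az": 0,"hand": 60}])

```text
clock: 25.55
tool_pos: [0.4538, -0.0044, 0.1048]
eef_rot: [0.722, 0.692, 0.001, 0.0]
contact_force: [-0.4, -0.6, -0.1]
opening: 0.678
```

```bash
python3 look.py w23; python3 look.py w23 "(.4525,-.0055,.047)"
python3 - <<'E'
import pickle
from h import *
for n in("w22","w23"):
    s,c,p,d=pickle.load(open(f"pics/{n}.pkl","rb"))
    hsv=cv2.cvtColor(p,cv2.COLOR_RGB2HSV);m=cv2.inRange(hsv,(12,50,80),(35,255,255))>0;m[258:]=0
    for st,ce,l in comps(m,300):
        ys,xs=np.nonzero(l);e=cv2.fitEllipse(cv2.convexHull(np.c_[xs,ys]));print(n,st,"ring",np.round(e[0],1),e[1],ray(c,*e[0],.046))
s,c,p,d=pickle.load(open("pics/w22.pkl","rb"))
g=cv2.cvtColor(p,cv2.COLOR_RGB2GRAY);m=np.zeros(g.shape,bool);m[50:126,294:345]=g[50:126,294:345]>110
for st,ce,l in comps(m,100): print("block placed",st,ray(c,*ce,.057))
E
```

```text
25.55 [ 0.4538 -0.0044  0.1048] 0.004 0.6781284790817376 [-0.37 -0.59 -0.15]
87.52882146494052 [ 1.3e-03  6.0e-04 -1.0e+00]
25.6 [ 0.4537 -0.0047  0.1048] 0.006 0.6808551613021949 [-0.18  0.1  -0.45]
87.50709482241093 [ 1.2e-03  4.0e-04 -1.0e+00]
(0.4525, -0.0055, 0.047) [-0.015 -0.02   0.964]
w22 [104, 206, 55, 42, 1252] ring [131.4 228.8] (44.282928466796875, 56.57158660888672) [ 0.45321382 -0.00316811  0.046     ]
w23 [280, 198, 68, 60, 1870] ring [314.  229.5] (62.30529022216797, 67.96021270751953) [ 0.45092636 -0.00384173  0.046     ]
block placed [300, 70, 38, 38, 1417] [0.60166509 0.09286278 0.057     ]
```

View pics/w23.png

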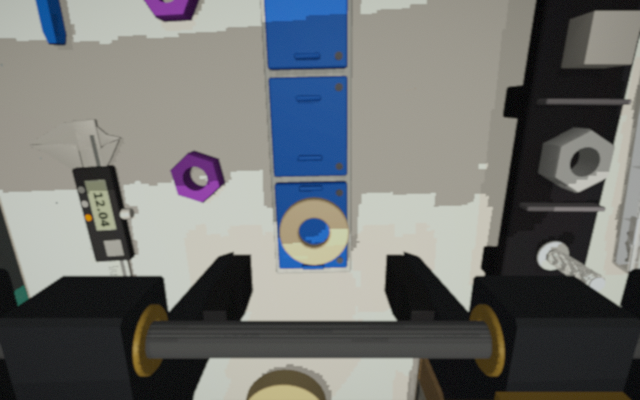

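>>> servo_tool(deltas=[{"dx": -0.01,"dy": -0.045,"dz": 0.3,"ax": 0,"ay": 0,"az": 0,"hand": 60},{"dx": -0.01,"dy": -0.045,"dz": 0.7,"ax": 0,"ay": 0,"az": 0,"hand": 60},{"dx": -0.01,"dy": -0.045,"dz": 0.9,"ax": 0,"ay": 0,"az": 0,"hand": 60},{"dx": -0.01,"dy": -0.045,"dz": 0.95,"ax": 0,"ay": 0,"az": 0,"hand": 60},{"dx": -0.01,"dy": -0.045,"dz": 0.97,"ax": 0,"ay": 0,"az": 0,"hand": 60},{"dx": -0.01,"dy": -0.045,"dz": 0.97,"ax": 0,"ay": 0,"az": 0,"hand": 60},{"dx": -0.01,"dy": -0.045,"dz": 0.97,"ax": 0,"ay": 0,"az": 0,"hand": 60}])

```text
clock: 26.52
tool_pos: [0.4506, -0.0055, 0.0466]
eef_rot: [0.722, 0.691, 0.0, 0.0]
contact_force: [0.2, -0.7, 0.8]
opening: 0.68
```

```bash
python3 look.py w24; python3 look.py w24 "(.451,-.0055,.0465)"
```

```text
26.525 [ 0.4506 -0.0055  0.0466] 0.002 0.6795961673875126 [ 0.25 -0.74  0.78]
87.48847499685598 [ 8.e-04  2.e-04 -1.e+00]
26.575 [ 0.4506 -0.0055  0.0466] 0.003 0.6818069795707313 [ 0.43 -0.61  0.47]
87.48758982524096 [ 7.e-04  1.e-04 -1.e+00]
(0.451, -0.0055, 0.0465) [0.001 0.006 0.001]
```

View pics/w24.png

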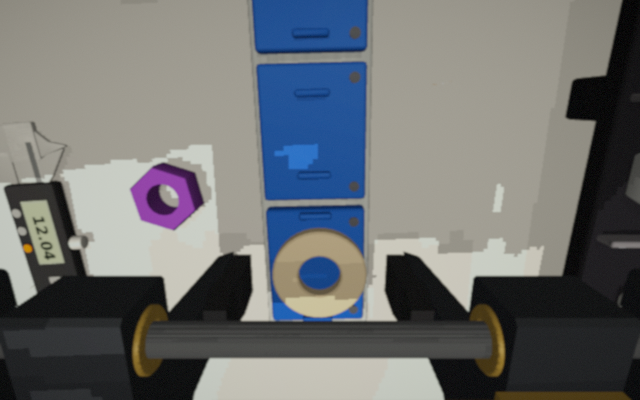

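>>> servo_tool(deltas=[{"dx": 0,"dy": 0,"dz": 0,"ax": 0,"ay": 0,"az": 0,"hand": 48},{"dx": 0,"dy": 0,"dz": 0,"ax": 0,"ay": 0,"az": 0,"hand": 36},{"dx": 0,"dy": 0,"dz": 0,"ax": 0,"ay": 0,"az": 0,"hand": 36},{"dx": 0,"dy": 0,"dz": 0,"ax": 0,"ay": 0,"az": 0,"hand": 36},{"dx": 0,"dy": 0,"dz": 0,"ax": 0,"ay": 0,"az": 0,"hand": 36}], newtons=25)

```text
clock: 27.25
tool_pos: [0.4505, -0.0054, 0.0463]
eef_rot: [0.722, 0.692, 0.0, 0.0]
contact_force: [-0.2, 0.3, 2.9]
opening: 0.452
```

```bash
python3 look.py w25; python3 look.py w25 "(.6055,.153,.06)"
```

```text
27.25 [ 0.4505 -0.0054  0.0463] 0.002 0.45191147174477136 [-0.19  0.34  2.9 ]
87.51268162929115 [ 2.e-04 -1.e-04 -1.e+00]
27.3 [ 0.4504 -0.0054  0.0463] 0.003 0.4449568801485809 [-0.47  0.07  2.06]
87.50895864464724 [ 2.e-04 -1.e-04 -1.e+00]
(0.6055, 0.153, 0.06) [ 2.75   2.467 -0.228]
```

View pics/w25.png

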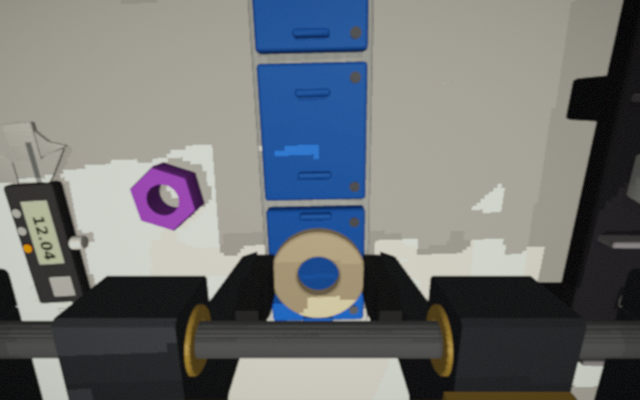

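>>> servo_tool(deltas=[{"dx": 0,"dy": 0,"dz": -0.1,"ax": 0,"ay": 0,"az": 0,"hand": 36},{"dx": 0,"dy": 0,"dz": -0.25,"ax": 0,"ay": 0,"az": 0,"hand": 36},{"dx": 0,"dy": 0,"dz": -0.4,"ax": 0,"ay": 0,"az": 0,"hand": 36},{"dx": 0,"dy": 0,"dz": -0.4,"ax": 0,"ay": 0,"az": 0,"hand": 36}])

```text
clock: 27.85
tool_pos: [0.4506, -0.0055, 0.0707]
eef_rot: [0.723, 0.691, 0.001, 0.0]
contact_force: [-0.3, -0.7, -0.9]
opening: 0.442
```

```bash
python3 look.py w26; python3 look.py w26 "(.6055,.153,.06)"
```

```text
27.85 [ 0.4506 -0.0055  0.0707] 0.022 0.44247212540019454 [-0.28 -0.74 -0.85]
87.47687498544661 [ 1.e-03  5.e-04 -1.e+00]
27.9 [ 0.4505 -0.0055  0.0704] 0.013 0.44627768497773784 [ 0.34  0.33 -0.37]
87.48714325949155 [ 4.e-04  3.e-04 -1.e+00]
(0.6055, 0.153, 0.06) [2.752 2.466 0.175]
```

View pics/w26.png

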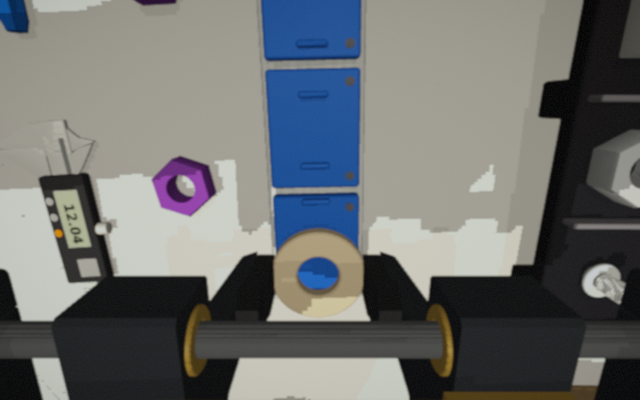

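>>> servo_tool(deltas=[{"dx": 0,"dy": 0,"dz": -0.5,"ax": 0,"ay": 0,"az": 0,"hand": 36},{"dx": 0.4,"dy": 0.35,"dz": -0.8,"ax": 0,"ay": 0,"az": 0,"hand": 36},{"dx": 1,"dy": 0.9,"dz": -0.8,"ax": 0,"ay": 0,"az": 0,"hand": 36},{"dx": 1.6,"dy": 1.45,"dz": -0.8,"ax": 0,"ay": 0,"az": 0,"hand": 36},{"dx": 2.2,"dy": 2,"dz": -0.8,"ax": 0,"ay": 0,"az": 0,"hand": 36},{"dx": 2.75,"dy": 2.46,"dz": -0.8,"ax": 0,"ay": 0,"az": 0,"hand": 36},{"dx": 2.75,"dy": 2.46,"dz": -0.6,"ax": 0,"ay": 0,"az": 0,"hand": 36},{"dx": 2.75,"dy": 2.46,"dz": -0.2,"ax": 0,"ay": 0,"az": 0,"hand": 36},{"dx": 2.75,"dy": 2.46,"dz": 0,"ax": 0,"ay": 0,"az": 0,"hand": 36},{"dx": 2.75,"dy": 2.46,"dz": 0,"ax": 0,"ay": 0,"az": 0,"hand": 36}])

```text
clock: 29.2
tool_pos: [0.6038, 0.1519, 0.0689]
eef_rot: [0.722, 0.692, -0.002, -0.0]
contact_force: [-0.1, -0.0, -0.8]
opening: 0.449
```

```bash
python3 look.py w27; python3 look.py w27;python3 look.py w27;python3 look.py w27 "(.6055,.1528,.0465)"
```

```text
29.2 [0.6038 0.1519 0.0689] 0.026 0.4486505109798981 [-0.08 -0.02 -0.82]
87.5029130408323 [-0.0028 -0.0018 -1.    ]
29.25 [0.6046 0.1524 0.0699] 0.018 0.44241091505155156 [ 0.92 -0.49  0.09]
87.49883872729033 [-9.e-04 -7.e-04 -1.e+00]
29.3 [0.605  0.1528 0.0705] 0.01 0.44188216824799165 [-0.42 -0.63 -0.75]
87.50210364566188 [ 3.e-04 -1.e-04 -1.e+00]
29.35 [0.6053 0.153  0.0709] 0.005 0.44230694894324135 [ 0.33  0.29 -0.66]
87.49910821726455 [ 1.e-03  3.e-04 -1.e+00]
(0.6055, 0.1528, 0.0465) [-0.004  0.003  0.406]
```

View pics/w27.png

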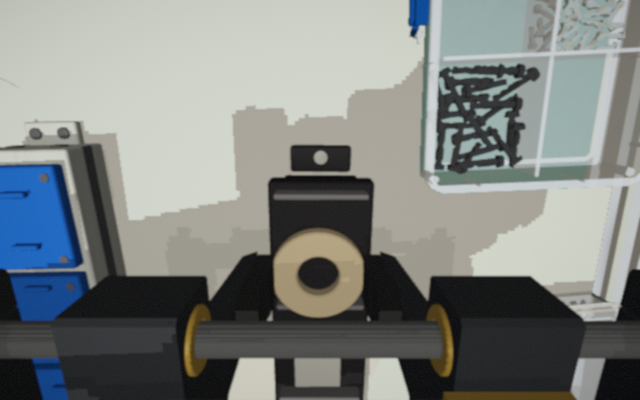

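>>> servo_tool(deltas=[{"dx": -0.005,"dy": 0.015,"dz": 0.2,"ax": 0,"ay": 0,"az": 0,"hand": 36},{"dx": -0.005,"dy": 0.015,"dz": 0.33,"ax": 0,"ay": 0,"az": 0,"hand": 36},{"dx": -0.005,"dy": 0.015,"dz": 0.38,"ax": 0,"ay": 0,"az": 0,"hand": 36},{"dx": -0.005,"dy": 0.015,"dz": 0.4,"ax": 0,"ay": 0,"az": 0,"hand": 36},{"dx": -0.005,"dy": 0.015,"dz": 0.4,"ax": 0,"ay": 0,"az": 0,"hand": 36},{"dx": -0.005,"dy": 0.015,"dz": 0.4,"ax": 0,"ay": 0,"az": 0,"hand": 36},{"dx": -0.005,"dy": 0.015,"dz": 0.4,"ax": 0,"ay": 0,"az": 0,"hand": 36}])

```text
clock: 30.28
tool_pos: [0.6059, 0.1527, 0.0464]
eef_rot: [0.722, 0.692, 0.0, 0.0]
contact_force: [-1.1, -0.6, 1.8]
opening: 0.447
```

```bash
python3 look.py w28; python3 look.py w28
```

```text
30.275 [0.6059 0.1527 0.0464] 0.001 0.44697369032264345 [-1.08 -0.59  1.77]
87.50906707177734 [ 1.e-04 -0.e+00 -1.e+00]
30.325 [0.6059 0.1527 0.0464] 0.001 0.4461843264258733 [-1.41 -0.81  2.69]
87.51379823408604 [ 1.e-04 -1.e-04 -1.e+00]
```

Light contact at the height it was grasped at. I'll release, retreat and check.

>>> servo_tool(deltas=[{"dx": 0,"dy": 0,"dz": 0,"ax": 0,"ay": 0,"az": 0,"hand": 46},{"dx": 0,"dy": 0,"dz": 0,"ax": 0,"ay": 0,"az": 0,"hand": 60},{"dx": 0,"dy": 0,"dz": 0,"ax": 0,"ay": 0,"az": 0,"hand": 60},{"dx": 0,"dy": 0,"dz": 0,"ax": 0,"ay": 0,"az": 0,"hand": 60},{"dx": 0,"dy": 0,"dz": -0.4,"ax": 0,"ay": 0,"az": 0,"hand": 60},{"dx": 0,"dy": 0,"dz": -1,"ax": 0,"ay": 0,"az": 0,"hand": 60},{"dx": -0.4,"dy": 0,"dz": -2,"ax": 0,"ay": 0,"az": 0,"hand": 60},{"dx": -1,"dy": 0,"dz": -2.8,"ax": 0,"ay": 0,"az": 0,"hand": 60},{"dx": -1.7,"dy": 0,"dz": -3,"ax": 0,"ay": 0,"az": 0,"hand": 60},{"dx": -2.4,"dy": 0,"dz": -3,"ax": 0,"ay": 0,"az": 0,"hand": 60}])

```text
clock: 31.62
tool_pos: [0.6004, 0.0078, 0.228]
eef_rot: [0.722, 0.692, 0.001, 0.001]
contact_force: [0.4, -0.2, 0.0]
opening: 0.679
```

>>> servo_tool(deltas=[{"dx": -0.4,"dy": 0,"dz": 0,"ax": 0,"ay": 0,"az": 0,"hand": 60},{"dx": -0.4,"dy": 0,"dz": 0,"ax": 0,"ay": 0,"az": 0,"hand": 60},{"dx": -0.4,"dy": 0,"dz": 0,"ax": 0,"ay": 0,"az": 0,"hand": 60},{"dx": -0.4,"dy": 0,"dz": 0,"ax": 0,"ay": 0,"az": 0,"hand": 60}])

```text
clock: 32.12
tool_pos: [0.5987, -0.0129, 0.2264]
eef_rot: [0.721, 0.693, 0.001, -0.0]
contact_force: [-0.9, 0.4, 0.3]
opening: 0.684
```

```bash
python3 look.py w29; python3 look.py w29
```

```text
32.125 [ 0.5987 -0.0129  0.2264] 0.005 0.6838655456968877 [-0.91  0.44  0.28]
87.6756120131799 [ 3.0e-04  1.2e-03 -1.0e+00]
32.175 [ 0.5986 -0.0133  0.2263] 0.008 0.6785318519811488 [-0.23  0.37 -0.28]
87.66244493660878 [ 2.e-04  8.e-04 -1.e+00]
```

View pics/w29.png

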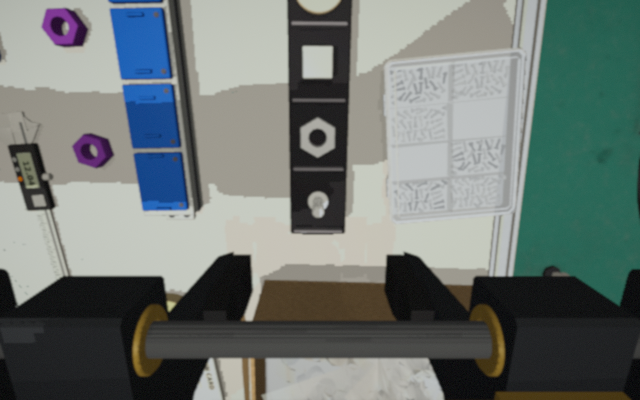

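>>> servo_tool(deltas=[{"dx": 0.8,"dy": 0,"dz": -0.3,"ax": 0,"ay": 0,"az": 0,"hand": 60},{"dx": 1.6,"dy": 0,"dz": -0.6,"ax": 0,"ay": 0,"az": 0,"hand": 60},{"dx": 1.6,"dy": 0,"dz": -0.6,"ax": 0,"ay": 0,"az": 0,"hand": 60},{"dx": 1.6,"dy": 0,"dz": -0.6,"ax": 0,"ay": 0,"az": 0,"hand": 60},{"dx": 1.6,"dy": 0,"dz": -0.6,"ax": 0,"ay": 0,"az": 0,"hand": 60}])

```text
clock: 32.85
tool_pos: [0.6026, 0.0788, 0.2614]
eef_rot: [0.723, 0.691, -0.001, 0.0]
contact_force: [-0.1, 0.5, -0.9]
opening: 0.682
```

```bash
python3 look.py w30; python3 look.py w30
python3 - <<'E'
from plant import eyes
import cv2
for n in("top","side"):
    p,d=eyes.snapshot(n)
    cv2.imwrite(f"pics/{n}1.png",p[:,:,::-1])
E
```

```text
32.85 [0.6026 0.0788 0.2614] 0.004 0.6815349297687103 [-0.06  0.45 -0.91]
87.38439871416308 [-0.0013 -0.0017 -1.    ]
32.9 [0.6026 0.0789 0.2615] 0.007 0.6782885052028449 [ 0.13 -0.42  0.04]
87.37798753206312 [-0.0012 -0.0014 -1.    ]
```

View pics/w30.png

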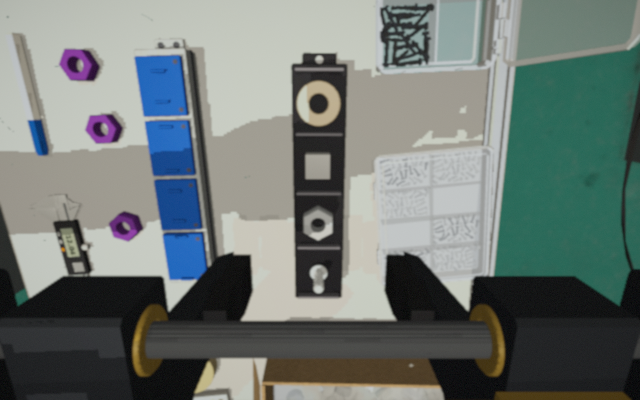

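View pics/side1.png

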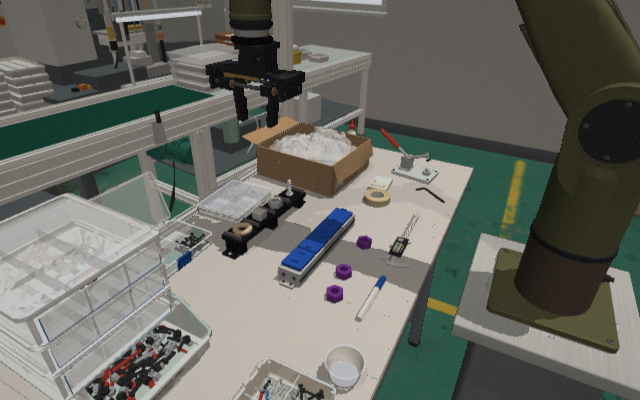

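Run:
```python
from meas import *
tray("w30",[(66,74,120),(130,139,60),(189,197,0),(244,252,-60)],(76,240),320)
s,c,p,d=pickle.load(open("pics/w30.pkl","rb"))
g=cv2.cvtColor(p,cv2.COLOR_RGB2GRAY)
for n,v0,v1,z in(("ring",77,130,.046),("block",141,188,.057),("nut",199,244,.055),("bolt",256,292,.05)):
    m=np.zeros(g.shape,bool);m[v0:v1,298:343]=g[v0:v1,298:343]>100
    ys,xs=np.nonzero(max(comps(m,40),key=lambda a:a[0][4])[2])
    b=cv2.minEnclosingCircle(np.c_[xs,ys].astype(np.float32));print(n,np.round(b[0],1),ray(c,*b[0],z).round(4))
s,c,p,d=pickle.load(open("pics/w29.pkl","rb"))
```

```text
yaw -2.74 width 0.0515
div 120 [0.6083 0.1826] 0.0628
div 60 [0.6057 0.1233] 0.0634
div 0 [0.6031 0.0639] 0.0639
div -60 [0.6005 0.0043] 0.0642
bay 90 0.6059 0.1535
bay 30 0.6031 0.0935
bay -30 0.6002 0.0336
bay -90 0.5973 -0.0263
ring [317.7 102.9] [0.6048 0.1524 0.046 ]
block [317.5 166. ] [0.6019 0.0934 0.057 ]
nut [318. 224.] [0.5997 0.0329 0.055 ]
bolt [318. 278.] [ 0.5968 -0.0311  0.05  ]
```

```bash
python3 -c "
from plant import r
print(r.get_state()['clock']);print(r.finish_job())"
```

```text
33.05
the job is handed in; nothing more can be done
None
```

I moved all four parts into the tray in reverse order and handed the job in at 33.05 s. From the left, the bays now hold the ring, the block, the nut and the bolt.

**Last checks:**
- **Position:** the final wrist view puts the ring, block and nut within about 1.6 mm of their bay centres. For the bolt it read about 5 mm off, because the upright shank skews that reading. The flange view just after placing it gave about 0.5 mm, and I trust that one.
- **Upright and flat:** the last wrist and side pictures show the parts upright and flat in their bays, with the gripper well clear.
- **Forces:** the highest force I read when setting parts down was about 7 N.
- **Bystanders:** the arm never went near the tape roll or the paper pad. In the last side picture they look to be where they were; I did not measure them again.

**What disagreed:**
- **Fingertip length:** the fingertips reach only about 5 mm ahead of the TCP, not the stated 25 mm. My first attempt on the nut closed above it without moving it, and I regripped about 20 mm lower.
- **Grip readings:** the gripper opening read about 2.5 mm less than the stated width on the bolt and the ring, but both were held firmly.

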